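# Change the reagent pots on the analyser deck

### The job

Throw the deck's lever right over from run to load; then clear the three spent, pierced pots off the deck into the waste crate, stand every new capped pot from the white mat upright in the middle of a ringed place (one pot to a place) with its code tab pointing straight at that place's reader window, and throw the lever right back to run. Handle pots only while the lever is over on the load side (throw it over again if one must be put right later), and leave the lever at run. The pots are thin-walled: grip lightly, no more than 35 N at each finger, without pressing hard on them, and leave the other things on the bench where they are.

Things in the scene. Friction and masses are not known exactly. Their poses are not given: they have to be found in the camera images.
- new_1: Round straight-sided plastic pot, 42 mm across, 55 mm high, about 90 g, with a ribbed closed cap. Origin: centre of its underside; z up its axis; x points out through its code tab, a black block 12 mm wide and 10 mm high at its foot, outer face 34 mm from the axis. New; stands on the white mat at the start. 2 or 3 of the three are present.
- new_2: Round straight-sided plastic pot, 42 mm across, 55 mm high, about 90 g, with a ribbed closed cap. Origin: centre of its underside; z up its axis; x points out through its code tab, a black block 12 mm wide and 10 mm high at its foot, outer face 34 mm from the axis. New; stands on the white mat at the start. 2 or 3 of the three are present.
- new_3: Round straight-sided plastic pot, 42 mm across, 55 mm high, about 90 g, with a ribbed closed cap. Origin: centre of its underside; z up its axis; x points out through its code tab, a black block 12 mm wide and 10 mm high at its foot, outer face 34 mm from the axis. New; stands on the white mat at the start. 2 or 3 of the three are present.
- new_1_tab (a point): Middle of the outer face of the code tab of new_1, 5 mm above its underside.
- new_2_tab (a point): Middle of the outer face of the code tab of new_2, 5 mm above its underside.
- new_3_tab (a point): Middle of the outer face of the code tab of new_3, 5 mm above its underside.
- spent_1: Round straight-sided plastic pot, 42 mm across, 55 mm high, about 50 g, capless, its silver foil top pierced by a dark hole. Origin: centre of its underside; z up its axis; x points out through its code tab, a black block 12 mm wide and 10 mm high at its foot, outer face 34 mm from the axis. Spent; stands on the deck at the start.
- spent_2: Round straight-sided plastic pot, 42 mm across, 55 mm high, about 50 g, capless, its silver foil top pierced by a dark hole. Origin: centre of its underside; z up its axis; x points out through its code tab, a black block 12 mm wide and 10 mm high at its foot, outer face 34 mm from the axis. Spent; stands on the deck at the start.
- spent_3: Round straight-sided plastic pot, 42 mm across, 55 mm high, about 50 g, capless, its silver foil top pierced by a dark hole. Origin: centre of its underside; z up its axis; x points out through its code tab, a black block 12 mm wide and 10 mm high at its foot, outer face 34 mm from the axis. Spent; stands on the deck at the start.
- deck: Fixed blue loading deck, a plate 150 (x) by 330 (y) by 6 mm. Origin: centre of its underside; z up. Three places in a row along its y, at x = -20 mm and y = -105, 0, +105 mm; each has a reader, a black block 14 (x) by 30 (y) by 16 mm high, centred at x = +45 mm, whose window looks along -x at the place.
- place_1 (a point): Centre of a place on the deck's top (6 mm above the bench): a thin white printed ring of 54 mm outer diameter, with a white line from it to the reader window, 58 mm from this point along the deck's +x.
- place_2 (a point): Centre of a place on the deck's top (6 mm above the bench): a thin white printed ring of 54 mm outer diameter, with a white line from it to the reader window, 58 mm from this point along the deck's +x.
- place_3 (a point): Centre of a place on the deck's top (6 mm above the bench): a thin white printed ring of 54 mm outer diameter, with a white line from it to the reader window, 58 mm from this point along the deck's +x.
- crate: Fixed dark slatted waste crate, open on top, 200 (x) by 150 (y) by 60 mm high, walls and floor 5 mm. Origin: centre of its underside; z up. It stands on one side of the deck, the mat with the new pots on the other; the sides swap.
- start (a joint): Angle of the deck's mode lever: 0 leaning fully to the run side (it starts there, up to 0.12 off), 1.0 leaning fully to the load side. It stays where it is left (about 1 N at the knob moves it).
- start_tip (a point): Centre of the black 26 mm ball knob on the mode lever, 80 mm from its hinge; 92 mm above the bench at either end of its throw, 102 mm when upright.
- start_base: Fixed grey block under the mode lever, 70 (x) by 50 (y) by 25 mm. Origin: centre of its underside. The lever's hinge lies 22 mm above it along the block's y; the lever leans 0.5 rad to the block's -x on the run side and 0.5 rad to its +x on the load side.
- slide_box: Wooden slide box 30 by 80 by 30 mm, loose on the bench, not part of the job. Origin: centre of its underside.
- timer: Black bench timer 40 by 70 by 25 mm, loose on the bench, not part of the job. Origin: centre of its underside.
- beaker: Glass beaker, 60 mm across, 65 mm high, loose on the bench, not part of the job. Origin: centre of its underside.
- dropper_bottle: Amber dropper bottle, 36 mm across, 80 mm high, loose on the bench, not part of the job. Origin: centre of its underside.
- stain_jar: Amber jar, 60 mm across, 75 mm high, loose on the bench, not part of the job. Origin: centre of its underside.
- coverslip_tin: Aluminium tin 50 by 50 by 22 mm, loose on the bench, not part of the job. Origin: centre of its underside.

How it is judged (in metres and radians):
On the way, in this order (a step that is already met when the one before it is completed fails the run):
1. the lever is thrown over to the load side (value of joint start above 0.85 rad), for 0.2 s.
2. all spent pots lie in the crate and every new pot stands on a place with its tab facing the window (x of spent_1 in the frame of crate between -0.098 and 0.098 m and y of spent_1 in the frame of crate between -0.073 and 0.073 m and z of spent_1 in the frame of crate between 0 and 0.075 m and linear speed of each of spent_1, spent_2, spent_3 below 0.03 m/s and x of spent_2 in the frame of crate between -0.098 and 0.098 m and y of spent_2 in the frame of crate between -0.073 and 0.073 m and z of spent_2 in the frame of crate between 0 and 0.075 m and x of spent_3 in the frame of crate between -0.098 and 0.098 m and y of spent_3 in the frame of crate between -0.073 and 0.073 m and z of spent_3 in the frame of crate between 0 and 0.075 m and (horizontal distance between new_1 and place_1 below 0.01 m or horizontal distance between new_1 and place_2 below 0.01 m or horizontal distance between new_1 and place_3 below 0.01 m) and angle between the x axis of each of new_1, new_2, new_3 and the x axis of deck, either way round below 0.21 rad and x of each of new_1_tab, new_2_tab, new_3_tab in the frame of deck above -0.005 m and angle between each of new_1, new_2, new_3's own z axis and vertical below 0.1 rad and z of new_1 in the frame of deck between 0.002 and 0.01 m and linear speed of each of new_1, new_2, new_3 below 0.02 m/s and (horizontal distance between new_2 and place_1 below 0.01 m or horizontal distance between new_2 and place_2 below 0.01 m or horizontal distance between new_2 and place_3 below 0.01 m) and z of new_2 in the frame of deck between 0.002 and 0.01 m and (horizontal distance between new_3 and place_1 below 0.01 m or horizontal distance between new_3 and place_2 below 0.01 m or horizontal distance between new_3 and place_3 below 0.01 m) and z of new_3 in the frame of deck between 0.002 and 0.01 m), for 0.2 s.
3. the lever is thrown back to the run side (value of joint start below 0.15 rad), for 0.2 s.
At the end, for the whole second after the job is handed in: Every spent pot rests in the crate; every new pot stands upright on the deck, its axis within 10 mm of a place's centre and its tab within 12 degrees of pointing straight at the window; the lever is back at the run side (below 0.15 rad) (all of step 2 and value of joint start below 0.15 rad); the robot touches nothing.
It fails at once if the fingers press on a pot with more than 90 N, both fingers together (contact force between the fingers and new_1 above 90 N or contact force between the fingers and new_2 above 90 N or contact force between the fingers and new_3 above 90 N or contact force between the fingers and spent_1 above 90 N or contact force between the fingers and spent_2 above 90 N or contact force between the fingers and spent_3 above 90 N).
It fails at once if a pot is handled while the lever is on the run side (value of joint start below 0.5 rad and (contact force between the fingers and new_1 above 5 N or contact force between the fingers and new_2 above 5 N or contact force between the fingers and new_3 above 5 N or contact force between the fingers and spent_1 above 5 N or contact force between the fingers and spent_2 above 5 N or contact force between the fingers and spent_3 above 5 N)).
It fails at once if a bystander is moved more than 3 cm or tipped over (distance of any of slide_box, timer, beaker, dropper_bottle, stain_jar, coverslip_tin from where it was at the start of the episode above 0.03 m or angle between any of slide_box, timer, beaker, dropper_bottle, stain_jar, coverslip_tin's own z axis and vertical above 0.5 rad).
Of new_1, new_2, new_3 only 2 to 3 are there at a start; the rules pass over those that are not, and their reading is None.
At some moment in a run one of new_1, new_2, new_3 may be knocked a few centimetres aside while the robot is not near it.
It also fails if it takes over 208 s, if anything falls off the work surface, if the arm or the gripper's body presses on something with over 40 N, if the wrist force passes 120 N, or if a joint passes its speed limit or range.

### The arm

A 6-joint arm with a two-finger parallel gripper is mounted at the origin on the work surface. World frame = base frame: x ahead of the robot, y to its left, z up, the work surface at z = 0. Lengths are in mm, angles in rad, forces in N, time in s.
With the tool pointing down it reaches from about 350 to 875 mm from the base axis. Payload 4.2 kg.
Tool frame: the origin (TCP) lies at the very end of the fingers, on their centre line; the grasp point (between the pads) lies 19 mm behind it; z points along the fingers, y is the line along which they close (so a half turn about z gives the same grasp; the last joint's range is limited). The gripper opens to 85 mm and grips with 20 to 120 N. Pads are 22 mm wide; open, the fingers measure 114 mm over their backs; the gripper's body (76 mm by 85 mm) begins 54 mm behind the grasp point. The pads swing forward as they close: fully open they stand 13 mm farther back than shut.
Start: joints at [-1.065, 0.385, 0.008, 0, -1.194, -0.259], TCP at [152.706, -606.036, 231.312] pointing down, gripper open.
Joint ranges: [-3.14, 3.14], [-1.21, 2.06], [-1.07, 1.41], [-3.16, 2.05], [-2.99, -0.16], [-3.1, 3.1]. Speed limits (rad/s): [2.79, 2.79, 3.14, 3.14, 3.14, 3.14].

### API

Orientations are given as a unit quaternion [x, y, z, w].
In Python, from bench import monitor, get_image, camera_info, job_done gives the robot as it stands.
- The arm moves only by the tool send_rows, never from a script. Its argument "series" is a list of rows, each a list of 3 entries, a list of its own where there are three numbers: the shift along the tool's x, y, z in mm, then the turn, a rotation vector about the tool's x, y, z in rad, then the finger opening in mm, from 0 to 85.4. A call has 1 to 8 rows; each row shifts and turns the commanded pose from where the row before left it, along the tool's axes as they then stand; what a row does not reach is not made up. A row lasts 1/10 s, in which the tool goes at most 50 mm and 8.59 degrees, less where a joint would pass 70% of its speed; a pose out of reach is approached as far as the arm can. A call with a gripper value outside its range is refused whole. The fingers move at their own pace and stop on an object; the grip force is fixed at half the most. Time passes only in rows, so rows that do not move let the fingers close. It gives the time, the measured TCP pose, the force, the opening and the grip force at its end, in the units of the state.
- monitor.read_state(): the state, without advancing time (a new reading comes with each control period).
- get_image(name): name is "scene" or "top" or "wrist"; returns the picture (384x512x3 uint8, red, green, blue); there is no depth.
- camera_info(name): a dict with "intrinsics" (3x3 intrinsics, pixels), "dist_coeffs" ([k1, k2, p1, p2, k3] as OpenCV has them; the pictures are not rectified), "R" (3x3) and "t" (3): a world point X has camera coordinates R X + t. Camera axes: x right, y down, z forward; pixel columns grow to the right and rows downward; lengths in mm; the calibration is good to about 2 mm. A picture is of the moment at which its call begins: read the wrist's pose just before it. camera_info takes no time and is no camera call; for the wrist camera it gives the pose at the moment of the call.
- job_done(): hands the job in; it is judged then, once.
The state is a dict: "clock": time; "joints": joint angles; "joint_vel": joint speeds; "joint_efforts": joint torques, N m; "position": TCP position; "ee_rot": TCP orientation; "contact_force": force on the tool from outside, world axes, zero at the start; "wrist_torque": the same for the moment, N m; "gripper_width": finger opening in mm; "grasp_force": force on a finger pad.
Only numpy, scipy, OpenCV 4.12 (cv2) and the standard library are available. Lean on these libraries where they do the work, as an engineer would, in place of code of your own. Each camera call takes 0.05 s, during which the arm holds its last target. There are 200 camera calls.

## Working session

There is one attempt and no reset: what is moved stays moved. The work goes in short steps, Python scripts to look and compute and a tool call to move; the robot and the scene stay as the last step left them, time stands still between calls to the robot, and variables do not carry over. Pictures are saved under pics/ and viewed, at most 14 in all, crops included, and the job is handed in when it is done.

Besides the shell and the picture viewer there is one more tool, called after ">>>" in YAML: its name, and indented under it one key for each argument. send_rows: Moves the arm, as the interface text tells. Its arguments: {"type":"object","properties":{"series":{"type":"array"}},"required":["series"]}

```bash
mkdir -p pics; ls
python3 - <<'E'
from bench import monitor,get_image,camera_info
import cv2
print(monitor.read_state())
for n in ("scene","top"):
    cv2.imwrite(f"pics/{n}0.png",cv2.cvtColor(get_image(n),cv2.COLOR_RGB2BGR)); print(n,camera_info(n))
E
```

```text
pics
{'clock': 0.0, 'joints': array([-1.06536773e+00,  3.85588376e-01,  6.62509446e-03, -4.98179453e-04,
       -1.19402223e+00, -2.58588548e-01]), 'joint_vel': array([ 0.00129004, -0.00113663, -0.0003895 ,  0.00020912, -0.00107034,
        0.00010242]), 'joint_efforts': array([ 8.24392864e-04, -3.92287266e+01,  1.88404316e+01,  4.18590099e+00,
       -4.44323858e-03, -2.53357399e-06]), 'position': array([ 152.57913125, -605.48200113,  230.20222625]), 'ee_rot': array([-1.23015653e-01,  9.92404100e-01,  1.10199767e-03, -1.93218640e-04]), 'contact_force': array([-0.90551764,  0.35409377, -0.12461022]), 'wrist_torque': array([ 0.02069657,  0.01563873, -0.01300666]), 'grasp_force': 0.0, 'gripper_width': 85.70655392799073}
scene {'intrinsics': array([[445.50463781,   0.        , 249.70577564],
       [  0.        , 445.50463781, 198.33800526],
       [  0.        ,   0.        ,   1.        ]]), 'dist_coeffs': array([-0.12102806,  0.        ,  0.        ,  0.        ,  0.        ]), 'R': array([[-0.02982765,  0.99940308,  0.01742948],
       [ 0.66653165,  0.03288133, -0.74475121],
       [-0.74487977, -0.01059688, -0.66711456]]), 't': array([  -4.84652539, -328.44306038, 1699.27933344])}
top {'intrinsics': array([[373.77321604,   0.        , 262.3043937 ],
       [  0.        , 373.77321604, 187.56352172],
       [  0.        ,   0.        ,   1.        ]]), 'dist_coeffs': array([-0.12451684,  0.        ,  0.        ,  0.        ,  0.        ]), 'R': array([[-2.16072348e-02, -9.99766224e-01, -7.90261247e-04],
       [-9.95975293e-01,  2.15940635e-02, -8.69880018e-02],
       [ 8.69847310e-02, -1.09248950e-03, -9.96209046e-01]]), 't': array([  17.03433618,  600.11871277, 1171.99836435])}
```

View pics/scene0.png

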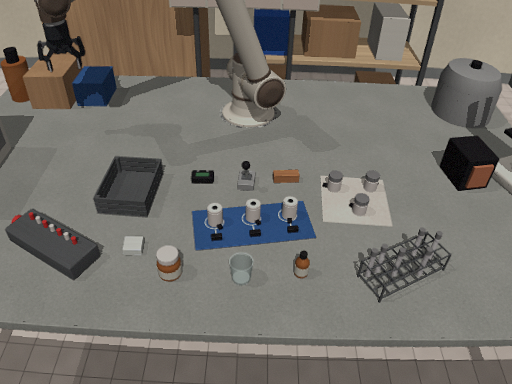

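View pics/top0.png

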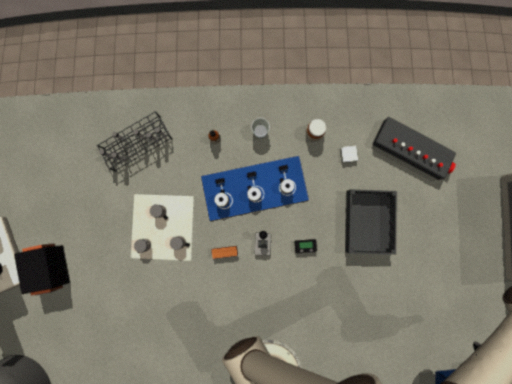

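The scene picture shows the crate at left (130,185), the deck in the middle with three spent pots (215,215), (253,211) and (290,208), the lever at (246,172), and the mat at right with three new pots. In the top picture the new pots are at (158,211), (142,246) and (179,243), with readers on the far (+x) side of the deck. Next I'll write helpers and zoom in.

```bash
cat > h.py <<'E'
import numpy as np, cv2
from bench import monitor,get_image,camera_info
def grab(n):
    ci=camera_info(n); im=cv2.cvtColor(get_image(n),cv2.COLOR_RGB2BGR); return im,ci
def ray(ci,uv,z):
    p=cv2.undistortPoints(np.float64(uv).reshape(-1,1,2),ci['intrinsics'],ci['dist_coeffs']).reshape(-1,2)
    R,t=ci['R'],ci['t']; d=np.c_[p,np.ones(len(p))]@R; c=-R.T@t
    return c+d*((z-c[2])/d[:,2])[:,None]
def proj(ci,X):
    return cv2.projectPoints(np.float64(X).reshape(-1,1,3),cv2.Rodrigues(ci['R'])[0],ci['t'],ci['intrinsics'],ci['dist_coeffs'])[0].reshape(-1,2)
def tri(ca,ua,cb,ub):
    def l(c,u):
        a=ray(c,u,0)[0]; o=-c['R'].T@c['t']; d=(a-o); return o,d/np.linalg.norm(d)
    o1,d1=l(ca,ua);o2,d2=l(cb,ub)
    s=np.linalg.lstsq(np.c_[d1,-d2],o2-o1,rcond=None)[0]
    p,q=o1+s[0]*d1,o2+s[1]*d2; return (p+q)/2,np.linalg.norm(p-q)
E
python3 - <<'E'
from h import *
im=cv2.imread('pics/top0.png'); ci=camera_info('top'); hsv=cv2.cvtColor(im,cv2.COLOR_BGR2HSV)
m=cv2.inRange(hsv,(105,150,60),(125,255,255)); m[:, :180]=0;m[:,330:]=0;m[300:]=0
m=cv2.morphologyEx(m,cv2.MORPH_CLOSE,np.ones((15,15)))
c=max(cv2.findContours(m,0,2)[0],key=cv2.contourArea)
w=ray(ci,c.reshape(-1,2),6)[:,:2].astype(np.float32); r=cv2.minAreaRect(w); print('deck',r)
m=cv2.inRange(hsv,(0,0,0),(180,255,75)); m[:,:335]=0;m[:,405:]=0;m[:180]=0;m[265:]=0
c=max(cv2.findContours(m,0,2)[0],key=cv2.contourArea); print('crate',cv2.minAreaRect(ray(ci,c.reshape(-1,2),60)[:,:2].astype(np.float32)))
cs,ct=camera_info('scene'),ci
print('knob',tri(ct,[263,236],cs,[246,165]))
for u in([158,211],[142,246],[179,243]): print('new',ray(ci,u,55)[0])
for u in([222,200],[255,194],[288,187]): print('sp',ray(ci,u,55)[0])
print('base',ray(ci,[263,246],25)[0],'timer',ray(ci,[306,247],25)[0],'slide',ray(ci,[225,252],30)[0])
cv2.imwrite('pics/c1.png',cv2.resize(im[145:265,120:320],None,fx=4,fy=4,interpolation=2))
E
```

```text
deck ((601.9204711914062, 30.770584106445312), (145.483154296875, 323.5928955078125), 10.626604080200195)
crate ((481.63592529296875, -330.8287048339844), (159.9580535888672, 199.8050994873047), 87.42090606689453)
knob (array([448.65741644,   5.47974758,  91.86228788]), np.float64(0.5983274070273946))
new [530.98308102 333.55979297  55.        ]
new [421.99466471 385.45321364  55.        ]
new [430.06452369 267.38949863  55.        ]
sp [561.5642753  130.80947783  55.        ]
sp [578.14543209  27.32206685  55.        ]
sp [597.85520271 -76.37732082  55.        ]
base [414.19852431   5.85767629  25.        ] timer [ 407.7647158  -130.77028273   25.        ] slide [397.98605619 126.45949747  30.        ]
```

View pics/c1.png

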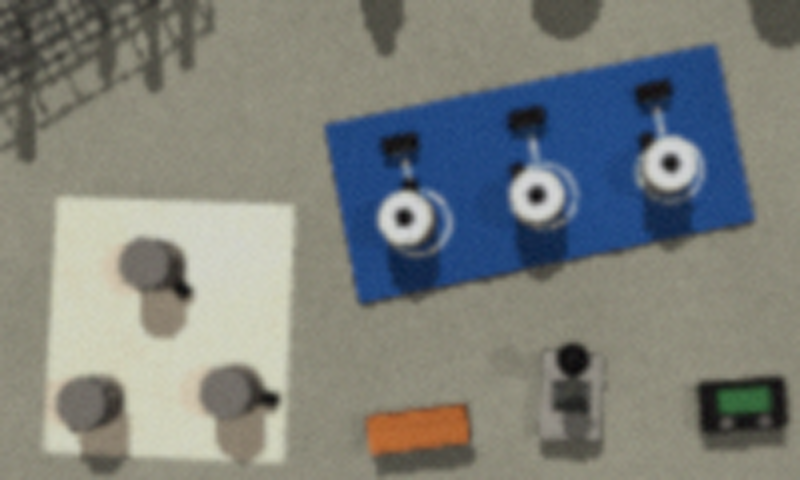

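The crop shows the knob at (573,360), leaning +x over its base at (572,395). Tabs are visible at (183,290) and (270,398); the lower-left pot's tab is hidden. The deck is yawed by about +10.6°. First I'll move to the lever.

>>> send_rows:
  series:
    - [[-27,32.5,4],[0,0,0],85]
    - [[-27,32.5,4],[0,0,0],80]
    - [[-27,32.5,4],[0,0,0],70]
    - [[-27,32.5,4],[0,0,0],60]
    - [[-27,32.5,4],[0,0,0],50]
    - [[-27,32.5,4],[0,0,0],36]
    - [[-27,32.5,4],[0,0,0],36]
    - [[-27,32.5,4],[0,0,0],36]

```text
clock: 0.9
position: [298.8, -299.5, 199.0]
ee_rot: [-0.123, 0.992, 0.0, -0.0]
contact_force: [0.6, 0.2, 0.7]
gripper_width: 35.9
grasp_force: 0.0
```

>>> send_rows:
  series:
    - [[-27,32.5,4],[0,0,0],36]
    - [[-27,32.5,4],[0,0,0],36]
    - [[-27,32.5,4],[0,0,0],36]
    - [[-27,32.5,4],[0,0,0],36]
    - [[-27,32.5,4],[0,0,0],36]
    - [[-27,32.5,4],[0,0,0],36]
    - [[-27,32.5,4],[0,0,0],36]
    - [[-27,32.5,0],[0,0,0],36]

```text
clock: 1.7
position: [444.3, 5.4, 170.7]
ee_rot: [-0.123, 0.992, -0.0, -0.001]
contact_force: [1.3, -0.7, -0.5]
gripper_width: 36.1
grasp_force: 0.0
```

>>> send_rows:
  series:
    - [[0,0,0],[0,0,-0.147],36]
    - [[0,0,0],[0,0,-0.147],36]
    - [[0,0,0],[0,0,-0.147],36]
    - [[0,0,0],[0,0,-0.147],36]
    - [[0,0,0],[0,0,-0.147],36]
    - [[0,0,0],[0,0,-0.147],36]
    - [[0,0,0],[0,0,-0.147],36]
    - [[0,0,0],[0,0,-0.147],36]

```text
clock: 2.5
position: [444.2, 3.7, 171.0]
ee_rot: [-0.655, 0.756, 0.0, -0.0]
contact_force: [-0.3, 0.6, 0.8]
gripper_width: 35.7
grasp_force: 0.0
```

>>> send_rows:
  series:
    - [[0,0,0],[0,0,-0.147],36]
    - [[0,0,0],[0,0,0],36]

```text
clock: 2.7
position: [444.3, 3.7, 171.0]
ee_rot: [-0.707, 0.708, 0.0, -0.0]
contact_force: [-0.0, 0.9, -0.0]
gripper_width: 36.1
grasp_force: 0.0
```

>>> send_rows:
  series:
    - [[-2,-5,10],[0,0,0],46]
    - [[0,0,20],[0,0,0],46]
    - [[0,0,20],[0,0,0],46]
    - [[0,0,15],[0,0,0],46]
    - [[0,0,15],[0,0,0],46]
    - [[0,0,3],[0,0,0],46]
    - [[0,0,0],[0,0,0],46]

```text
clock: 3.4
position: [449.3, 5.6, 87.6]
ee_rot: [-0.706, 0.708, 0.0, -0.001]
contact_force: [-0.1, -0.3, 0.3]
gripper_width: 46.2
grasp_force: 0.0
```

Run:
```python
from h import *
im,ci=grab('wrist'); cv2.imwrite('pics/w1.png',im); print(ci)
```

```text
{'intrinsics': array([[317.71235949,   0.        , 258.04086552],
       [  0.        , 317.71235949, 187.75911839],
       [  0.        ,   0.        ,   1.        ]]), 'dist_coeffs': array([0.00820254, 0.        , 0.        , 0.        , 0.        ]), 'R': array([[-0.99999385,  0.00261529,  0.00233833],
       [ 0.00323711,  0.94478844,  0.32766497],
       [-0.00135229,  0.32767052, -0.94479109]]), 't': array([448.99440991,  -1.19291357, 243.91951668])}
```

View pics/w1.png

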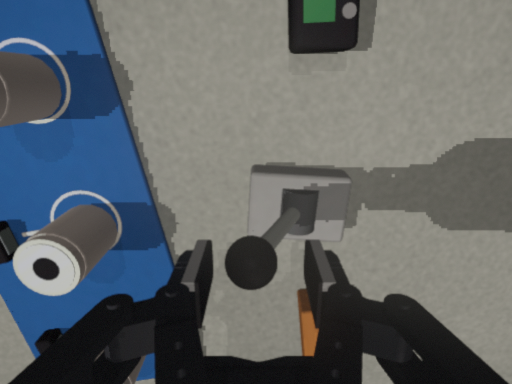

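The wrist picture shows the knob at (250,262), between the fingers at about (200,265) and (318,265). I'll narrow the opening and push toward the robot.

>>> send_rows:
  series:
    - [[0,0,0],[0,0,0],36]
    - [[0,10,0],[0,0,0],36]
    - [[0,12,0],[0,0,0],36]
    - [[0,12,0],[0,0,0],36]
    - [[0,12,0],[0,0,0],36]
    - [[0,12,0],[0,0,0],36]
    - [[0,8,0],[0,0,0],36]
    - [[0,6,0],[0,0,0],36]

```text
clock: 4.25
position: [377.2, 5.9, 88.4]
ee_rot: [-0.707, 0.707, -0.0, 0.001]
contact_force: [11.0, -6.2, -7.7]
gripper_width: 36.2
grasp_force: 5.6
```

>>> send_rows:
  series:
    - [[0,4,0],[0,0,0],36]
    - [[0,3,0],[0,0,0],36]
    - [[0,0,0],[0,0,0],36]

```text
clock: 4.55
position: [377.0, 8.1, 89.9]
ee_rot: [0.708, -0.706, 0.004, -0.007]
contact_force: [14.5, -2.3, -8.5]
gripper_width: 36.0
grasp_force: 6.9
```

```bash
cat >> h.py <<'E'
def knob():
    "knob xy(z) from top and scene"
    r=[]
    for n in('top','scene'):
        im,ci=grab(n); r+= [ci,im]
    return r
E
python3 - <<'E'
from h import *
im,ci=grab('wrist')
m=(im.max(2)<45).astype(np.uint8); m[:150]=0; m[330:]=0; m[:,:150]=0;m[:,380:]=0
cv2.imwrite('pics/w2.png',im); print(monitor.read_state()['position'],monitor.read_state()['contact_force'])
E
```

```text
[377.05148934   8.15914467  89.93824787] [13.69488833 -2.28877282 -7.81256133]
```

View pics/w2.png

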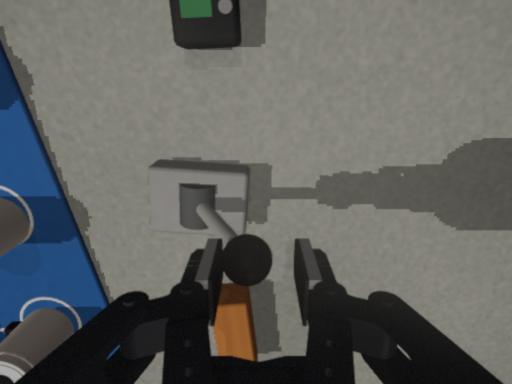

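The lever now leans to the robot side, with the knob at (246,259) against the left finger. I'll check its angle by casting the ray.

Run:
```python
from h import *
ci=camera_info('wrist'); print(ray(ci,[246,259],92)[0],ray(ci,[246,259],98)[0])
# base block outline top at z=25
print(ray(ci,[[152,168],[247,174],[246,234],[153,229]],25))
im,ct=grab('top'); im2,cs=grab('scene')
print(monitor.read_state()['joints'])
cv2.imwrite('pics/k.png',np.hstack([cv2.resize(im[200:280,230:300],None,fx=5,fy=5,interpolation=2),cv2.resize(im2[140:220,210:280],None,fx=5,fy=5,interpolation=2)]))
```

```text
[382.95579561   9.36307749  92.        ] [382.61615049   5.60382987  98.        ]
[[449.68140151 -19.07887779  25.        ]
 [385.30958177 -15.18295206  25.        ]
 [386.51090755  30.41378518  25.        ]
 [454.00966798  26.88767105  25.        ]]
[ 0.46125752  0.13768207 -0.77214309  0.00404393 -0.64657521 -0.46308803]
```

View pics/k.png

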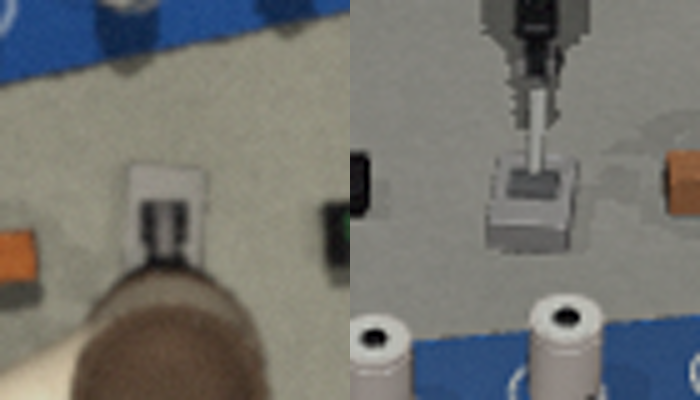

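The block centre is at x≈418 and the knob at x≈383, so the lever is fully over to load (about 0.96). I'll back off, lift and turn so the tool axes match the deck.

>>> send_rows:
  series:
    - [[0,-10,0],[0,0,0],40]
    - [[0,0,-30],[0,0,0],40]
    - [[0,0,-40],[0,0,0],40]
    - [[0,0,-40],[0,0,-0.146],50]
    - [[0,0,-40],[0,0,-0.146],60]
    - [[0,0,0],[0,0,-0.146],62]
    - [[0,0,0],[0,0,-0.146],62]
    - [[0,0,0],[0,0,-0.146],62]

```text
clock: 5.5
position: [379.7, 5.5, 238.1]
ee_rot: [0.914, -0.406, -0.001, 0.001]
contact_force: [-0.6, 0.1, 0.0]
gripper_width: 62.2
grasp_force: 0.0
```

>>> send_rows:
  series:
    - [[0,0,0],[0,0,-0.146],62]
    - [[0,0,0],[0,0,-0.146],62]
    - [[0,0,0],[0,0,-0.146],62]
    - [[0,0,0],[0,0,-0.146],62]
    - [[0,0,0],[0,0,-0.146],62]
    - [[0,0,0],[0,0,-0.146],62]
    - [[0,0,0],[0,0,-0.146],62]
    - [[45,0,0],[0,0,0],62]

```text
clock: 6.3
position: [420.7, 12.7, 238.1]
ee_rot: [0.996, 0.091, -0.002, -0.0]
contact_force: [0.1, 0.6, 1.5]
gripper_width: 61.8
grasp_force: 0.0
```

>>> send_rows:
  series:
    - [[45,0,0],[0,0,0],62]
    - [[45,0,0],[0,0,0],62]
    - [[45,0,0],[0,0,0],62]
    - [[0,0,0],[0,0,0],62]
    - [[0,0,0],[0,0,0],62]

```text
clock: 6.8
position: [557.2, 37.9, 236.2]
ee_rot: [0.996, 0.09, -0.003, 0.0]
contact_force: [0.1, 0.5, -0.0]
gripper_width: 62.0
grasp_force: 0.0
```

Run:
```python
from h import *
im,ci=grab('wrist'); cv2.imwrite('pics/w3.png',im); np.savez('w3.npz',**ci); print(monitor.read_state()['position'],monitor.read_state()['ee_rot'],monitor.read_state()['joints'])
```

```text
[556.60820846  37.75772392 237.07048709] [ 9.95959554e-01  8.97831977e-02 -1.86636942e-03  2.47502853e-04] [ 3.57953507e-01  2.68498918e-01 -1.47393196e-01 -5.58018967e-04
 -1.15863482e+00  1.39287615e+00]
```

View pics/w3.png

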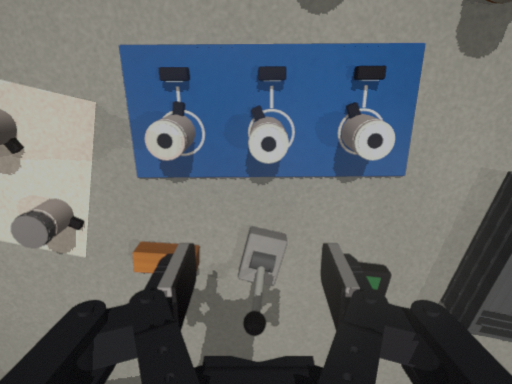

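The whole deck is visible, with pot tops at (171,137), (269,140) and (366,136), and the lever leaning to the load side with its knob at (255,323). Now I'll measure the deck and the pots.

```bash
cat >> h.py <<'E'
def deckpose(im,ci):
    hsv=cv2.cvtColor(im,cv2.COLOR_BGR2HSV); m=cv2.inRange(hsv,(105,130,40),(125,255,255))
    m=cv2.morphologyEx(m,cv2.MORPH_CLOSE,np.ones((25,25)))
    c=max(cv2.findContours(m,0,2)[0],key=cv2.contourArea)
    return cv2.minAreaRect(ray(ci,c.reshape(-1,2),6)[:,:2].astype(np.float32))
def go(target,yaw_deg):
    "tool-frame shift and turn to reach target xyz, tool-x yaw"
    s=monitor.read_state(); q=s['ee_rot']; from scipy.spatial.transform import Rotation as Ro
    R=Ro.from_quat(q).as_matrix(); y0=np.degrees(np.arctan2(R[1,0],R[0,0]))
    d=np.array(target)-s['position']; a=np.radians(y0)
    X=np.array([np.cos(a),np.sin(a),0]);Y=np.array([np.sin(a),-np.cos(a),0])
    dy=(yaw_deg-y0+180)%360-180
    print('pos',s['position'].round(1),'yaw',y0.round(2),'shift in current frame',[round(float(v),1) for v in(d@X,d@Y,-d[2])],'turn_z',round(float(-np.radians(dy)),3),'j6',s['joints'][5].round(2))
E
python3 - <<'E'
from h import *
im,ci=grab('wrist'); r=deckpose(im,ci); print(r)
g=cv2.cvtColor(im,cv2.COLOR_BGR2GRAY); m=cv2.inRange(im,(165,165,165),(255,255,255))
for x,y in((171,137),(269,140),(366,136)):
    k=np.zeros_like(m); k[y-40:y+40,x-40:x+40]=m[y-40:y+40,x-40:x+40]
    k=cv2.morphologyEx(k,cv2.MORPH_OPEN,np.ones((9,9))); c=max(cv2.findContours(k,0,2)[0],key=cv2.contourArea)
    e=cv2.minEnclosingCircle(cv2.convexHull(c)); M=ray(ci,[e[0]],61)[0]; print(e,M.round(1))
a=np.radians(r[2] if r[2]<45 else r[2]-90); c,s=np.cos(a),np.sin(a); D=np.array(r[0]); 
for y in(-105,0,105): print('place',(D+np.array([[c,-s],[s,c]])@[-20,y]).round(1))
go([0,0,0],np.degrees(a))
E
```

```text
((602.0361938476562, 29.85870361328125), (147.76889038085938, 326.37152099609375), 10.651193618774414)
((162.5, 127.5), 11.423759460449219) [575.7 136.8  61. ]
((268.1805419921875, 142.0), 19.14512825012207) [580.2  30.8  61. ]
((379.0, 134.0), 17.02948570251465) [607.8 -76.8  61. ]
place [601.8 -77. ]
place [582.4  26.2]
place [563.  129.4]
pos [556.4  37.7 237.8] yaw 10.31 shift in current frame [-554.2, -62.5, 237.8] turn_z -0.006 j6 1.39
```

Run:
```python
from h import *
im=cv2.imread('pics/w3.png'); ci=dict(np.load('w3.npz'))
for x,y in((165,141),(269,144),(375,141)):
    w=(cv2.GaussianBlur(im,(3,3),0)[y-14:y+15,x-14:x+15].max(2)<80).astype(np.uint8)
    M=cv2.moments(w,True); u=[x-14+M['m10']/M['m00'],y-14+M['m01']/M['m00']]; print(u,M['m00'],ray(ci,u,61)[0].round(1))
go([561,129,34],10.65)
```

```text
[164.22666666666666, 140.60666666666665] 150.0 [563.5 133.9  61. ]
[268.1102941176471, 143.73529411764707] 136.0 [579.   30.6  61. ]
[374.6986301369863, 140.45205479452054] 146.0 [601.3 -74.1  61. ]
pos [556.4  37.7 237.8] yaw 10.31 shift in current frame [20.9, -89.0, 203.8] turn_z -0.006 j6 1.39
```

>>> send_rows:
  series:
    - [[8,-31,20],[0,0,-0.006],66]
    - [[8,-31,30],[0,0,0],66]
    - [[7.5,-29.5,40],[0,0,0],66]
    - [[0,0,40],[0,0,0],66]
    - [[0,0,35],[0,0,0],66]
    - [[0,0,30],[0,0,0],66]
    - [[0,0,20],[0,0,0],66]
    - [[0,0,0],[0,0,0],60]

```text
clock: 7.7
position: [561.0, 130.9, 21.6]
ee_rot: [0.996, 0.093, -0.003, 0.001]
contact_force: [0.3, 0.7, -0.3]
gripper_width: 60.0
grasp_force: 0.0
```

>>> send_rows:
  series:
    - [[0,0,0],[0,0,0],54]
    - [[0,0,0],[0,0,0],50]
    - [[0,0,0],[0,0,0],47]
    - [[0,0,0],[0,0,0],45]
    - [[0,0,0],[0,0,0],43.5]
    - [[0,0,0],[0,0,0],42.5]
    - [[0,0,0],[0,0,0],42]

```text
clock: 8.4
position: [564.1, 132.3, 23.6]
ee_rot: [0.996, 0.093, 0.0, -0.0]
contact_force: [0.5, 0.3, 1.5]
gripper_width: 42.0
grasp_force: 0.3
```

>>> send_rows:
  series:
    - [[0,0,0],[0,0,0],41.5]
    - [[0,0,0],[0,0,0],41.5]

```text
clock: 8.6
position: [564.1, 132.3, 23.7]
ee_rot: [0.996, 0.093, 0.0, -0.0]
contact_force: [-1.4, 0.8, 2.5]
gripper_width: 41.4
grasp_force: 10.6
```

>>> send_rows:
  series:
    - [[0,0,0],[0,0,0],41.1]
    - [[0,0,0],[0,0,0],41.1]

```text
clock: 8.8
position: [564.1, 132.3, 23.7]
ee_rot: [0.996, 0.093, 0.0, -0.0]
contact_force: [-1.5, 1.3, 3.2]
gripper_width: 41.5
grasp_force: 20.4
```

>>> send_rows:
  series:
    - [[0,0,-20],[0,0,0],41.1]
    - [[0,0,-40],[0,0,0],41.1]
    - [[0,0,-45],[0,0,0],41.1]
    - [[0,0,-45],[0,0,0],41.1]
    - [[-9.8,37.4,0],[0,0,0],41.1]
    - [[-9.8,37.4,0],[0,0,0],41.1]
    - [[-9.8,37.4,0],[0,0,0],41.1]
    - [[-9.8,37.4,0],[0,0,0],41.1]

```text
clock: 9.6
position: [552.3, -23.6, 173.0]
ee_rot: [0.996, 0.093, -0.001, -0.0]
contact_force: [0.2, 1.0, -0.5]
gripper_width: 41.6
grasp_force: 20.5
```

>>> send_rows:
  series:
    - [[-9.8,37.4,0],[0,0,0],41.1]
    - [[-9.8,37.4,0],[0,0,0],41.1]
    - [[-9.8,37.4,0],[0,0,0],41.1]
    - [[-9.8,37.4,0],[0,0,0],41.1]
    - [[-9.8,37.4,0],[0,0,0],41.1]
    - [[-9.8,37.4,0],[0,0,0],41.1]
    - [[-9.8,37.4,0],[0,0,0],41.1]
    - [[-9.8,37.4,0],[0,0,0],41.1]

```text
clock: 10.4
position: [530.6, -332.1, 172.6]
ee_rot: [0.996, 0.093, -0.001, -0.0]
contact_force: [1.9, -0.0, -0.5]
gripper_width: 41.6
grasp_force: 20.5
```

Run:
```python
from h import *
im,ci=grab('wrist'); cv2.imwrite('pics/w4.png',im); np.savez('w4.npz',**ci); go([532,-331,30],10.65)
```

```text
pos [ 530.1 -337.   172.3] yaw 10.42 shift in current frame [3.0, -5.6, 142.3] turn_z -0.004 j6 2.06
```

View pics/w4.png

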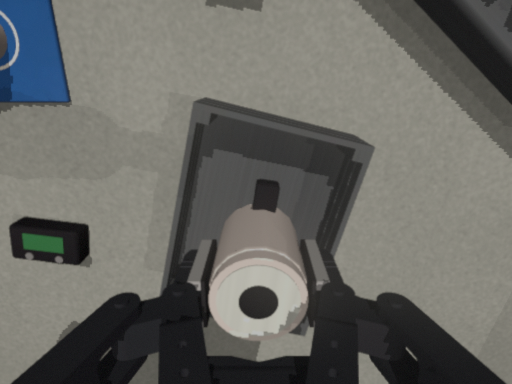

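The pot is held between the fingers over the crate. The crate's far rim corners are at about (203,99) and (373,146).

Run:
```python
from h import *
ci=dict(np.load('w4.npz')); print(ray(ci,[[200,100],[373,146]],60).round(1)); go([532,-331,30],10.65)
```

```text
[[ 588.8 -276.2   60. ]
 [ 578.9 -418.6   60. ]]
pos [ 530.1 -337.   172.3] yaw 10.42 shift in current frame [3.0, -5.6, 142.3] turn_z -0.004 j6 2.06
```

>>> send_rows:
  series:
    - [[0,0,40],[0,0,0],41.1]
    - [[0,0,40],[0,0,0],41.1]
    - [[0,0,35],[0,0,0],41.1]
    - [[0,0,26],[0,0,0],41.1]
    - [[0,0,0],[0,0,0],41.1]
    - [[0,0,0],[0,0,0],44]
    - [[0,0,0],[0,0,0],50]
    - [[0,0,0],[0,0,0],58]

```text
clock: 11.25
position: [532.8, -331.0, 34.6]
ee_rot: [0.996, 0.093, 0.002, 0.001]
contact_force: [-0.3, -0.3, 1.1]
gripper_width: 58.0
grasp_force: 0.0
```

>>> send_rows:
  series:
    - [[0,0,-20],[0,0,0],62]
    - [[0,0,-40],[0,0,0],62]
    - [[0,0,-40],[0,0,0],62]
    - [[0,0,-20],[0,0,0],62]
    - [[6,-42,-20],[0,0,0],62]
    - [[12,-42,0],[0,0,0],62]
    - [[12,-42,0],[0,0,0],62]
    - [[12,-42,0],[0,0,0],62]

```text
clock: 12.05
position: [542.0, -156.3, 174.5]
ee_rot: [0.996, 0.093, 0.002, 0.0]
contact_force: [0.2, -0.0, -0.1]
gripper_width: 62.3
grasp_force: 0.0
```

Run:
```python
from h import *
go([600,-75,22],10.65)
```

```text
pos [ 542.  -156.3  174.5] yaw 10.64 shift in current frame [72.0, -69.2, 152.5] turn_z -0.0 j6 1.75
```

>>> send_rows:
  series:
    - [[24,-23,0],[0,0,0],66]
    - [[24,-23,0],[0,0,0],66]
    - [[24,-23.2,30],[0,0,0],66]
    - [[0,0,40],[0,0,0],66]
    - [[0,0,40],[0,0,0],66]
    - [[0,0,30],[0,0,0],66]
    - [[0,0,12],[0,0,0],66]
    - [[0,0,0],[0,0,0],58]

```text
clock: 12.85
position: [599.2, -76.5, 20.0]
ee_rot: [0.996, 0.093, -0.001, 0.0]
contact_force: [0.8, -0.4, 0.2]
gripper_width: 58.4
grasp_force: 0.0
```

>>> send_rows:
  series:
    - [[0,0,0],[0,0,0],52]
    - [[0,0,0],[0,0,0],47]
    - [[0,0,0],[0,0,0],44.5]
    - [[0,0,0],[0,0,0],43]
    - [[0,0,0],[0,0,0],42]
    - [[0,0,0],[0,0,0],41.5]
    - [[0,0,0],[0,0,0],41.1]
    - [[0,0,0],[0,0,0],41.1]

```text
clock: 13.65
position: [600.0, -76.4, 21.3]
ee_rot: [0.996, 0.093, 0.0, 0.0]
contact_force: [-1.6, 1.8, 5.2]
gripper_width: 41.7
grasp_force: 20.9
```

Run:
```python
from h import *
go([472,-335,180],10.65)
```

```text
pos [600.  -76.4  21.3] yaw 10.69 shift in current frame [-173.8, 230.4, -158.7] turn_z 0.001 j6 1.62
```

>>> send_rows:
  series:
    - [[0,0,-20],[0,0,0],41.1]
    - [[0,0,-40],[0,0,0],41.1]
    - [[0,0,-45],[0,0,0],41.1]
    - [[-14,20,-45],[0,0,0],41.1]
    - [[-29,38.4,0],[0,0,0],41.1]
    - [[-29,38.4,0],[0,0,0],41.1]
    - [[-29,38.4,0],[0,0,0],41.1]
    - [[-29,38.4,0],[0,0,0],41.1]

```text
clock: 14.45
position: [502.8, -271.9, 169.1]
ee_rot: [0.996, 0.093, -0.0, -0.0]
contact_force: [1.7, -0.2, -0.6]
gripper_width: 41.7
grasp_force: 21.1
```

>>> send_rows:
  series:
    - [[-29,38.4,0],[0,0,0],41.1]
    - [[-15,18,0],[0,0,0],41.1]
    - [[0,0,20],[0,0,0],41.1]
    - [[0,0,40],[0,0,0],41.1]
    - [[0,0,40],[0,0,0],41.1]
    - [[0,0,30],[0,0,0],41.1]
    - [[0,0,10],[0,0,0],41.1]
    - [[0,0,0],[0,0,0],41.1]

```text
clock: 15.25
position: [470.4, -333.9, 27.9]
ee_rot: [0.996, 0.093, -0.002, -0.001]
contact_force: [0.3, 0.2, -0.1]
gripper_width: 41.3
grasp_force: 21.1
```

>>> send_rows:
  series:
    - [[0,0,0],[0,0,0],44]
    - [[0,0,0],[0,0,0],50]
    - [[0,0,0],[0,0,0],58]
    - [[0,0,-20],[0,0,0],62]
    - [[0,0,-40],[0,0,0],62]
    - [[0,0,-45],[0,0,0],62]
    - [[0,0,-40],[0,0,0],62]
    - [[20,-43,0],[0,0,0],62]

```text
clock: 16.05
position: [486.5, -292.5, 182.4]
ee_rot: [0.996, 0.091, 0.007, 0.004]
contact_force: [1.1, 0.3, 0.0]
gripper_width: 61.7
grasp_force: 0.0
```

Run:
```python
from h import *
go([578.5,29,22],10.65)
```

```text
pos [ 486.5 -292.5  182.4] yaw 10.4 shift in current frame [148.6, -299.6, 160.4] turn_z -0.004 j6 2.0
```

>>> send_rows:
  series:
    - [[18.6,-37.5,0],[0,0,0],66]
    - [[18.6,-37.5,0],[0,0,0],66]
    - [[18.6,-37.5,0],[0,0,0],66]
    - [[18.6,-37.5,0],[0,0,0],66]
    - [[18.6,-37.5,0],[0,0,0],66]
    - [[18.6,-37.5,0],[0,0,0],66]
    - [[18.6,-37.5,0],[0,0,0],66]
    - [[18.4,-37.1,0],[0,0,0],66]

```text
clock: 16.85
position: [574.1, 35.6, 175.9]
ee_rot: [0.996, 0.093, 0.001, -0.0]
contact_force: [0.7, -0.0, 0.4]
gripper_width: 65.9
grasp_force: 0.0
```

>>> send_rows:
  series:
    - [[0,0,30],[0,0,0],66]
    - [[0,0,45],[0,0,0],66]
    - [[0,0,45],[0,0,0],66]
    - [[0,0,30],[0,0,0],66]
    - [[0,0,9],[0,0,0],66]
    - [[0,0,0],[0,0,0],58]
    - [[0,0,0],[0,0,0],52]

```text
clock: 17.55
position: [575.3, 34.1, 17.5]
ee_rot: [0.996, 0.093, 0.002, -0.0]
contact_force: [-0.7, 0.2, -0.7]
gripper_width: 52.0
grasp_force: 0.0
```

Run:
```python
from h import *
go([578.5,29,22],10.65)
```

```text
pos [575.3  34.1  17.5] yaw 10.7 shift in current frame [2.2, 5.6, -4.5] turn_z 0.001 j6 1.42
```

>>> send_rows:
  series:
    - [[2,4.5,-4],[0,0,0],52]
    - [[0,0,0],[0,0,0],47]
    - [[0,0,0],[0,0,0],44.5]
    - [[0,0,0],[0,0,0],43]
    - [[0,0,0],[0,0,0],42]
    - [[0,0,0],[0,0,0],41.5]
    - [[0,0,0],[0,0,0],41.1]
    - [[0,0,0],[0,0,0],41.1]

```text
clock: 18.35
position: [576.7, 29.9, 19.9]
ee_rot: [0.996, 0.093, 0.0, -0.0]
contact_force: [-2.1, 0.3, 5.0]
gripper_width: 41.4
grasp_force: 20.9
```

Run:
```python
from h import *
go([415,-330,180],10.65)
```

```text
pos [576.7  29.9  19.9] yaw 10.69 shift in current frame [-225.6, 323.6, -160.1] turn_z 0.001 j6 1.43
```

>>> send_rows:
  series:
    - [[0,0,-20],[0,0,0],41.1]
    - [[0,0,-40],[0,0,0],41.1]
    - [[0,0,-45],[0,0,0],41.1]
    - [[0,0,-45],[0,0,0],41.1]
    - [[-25,36,-10],[0,0,0],41.1]
    - [[-25,36,0],[0,0,0],41.1]
    - [[-25,36,0],[0,0,0],41.1]
    - [[-25,36,0],[0,0,0],41.1]

```text
clock: 19.15
position: [503.4, -131.6, 178.9]
ee_rot: [0.996, 0.093, -0.001, -0.0]
contact_force: [0.2, -1.7, -0.3]
gripper_width: 41.9
grasp_force: 21.1
```

>>> send_rows:
  series:
    - [[-25,36,0],[0,0,0],41.1]
    - [[-25,36,0],[0,0,0],41.1]
    - [[-25,36,0],[0,0,0],41.1]
    - [[-25,36,0],[0,0,0],41.1]
    - [[-25.6,35.6,0],[0,0,0],41.1]
    - [[0,0,0],[0,0,0],41.1]
    - [[0,0,0],[0,0,0],41.1]

```text
clock: 19.85
position: [413.6, -330.7, 178.5]
ee_rot: [0.996, 0.092, -0.001, -0.001]
contact_force: [0.1, 0.5, -0.2]
gripper_width: 41.5
grasp_force: 21.2
```

Run:
```python
from h import *
im,ci=grab('wrist'); cv2.imwrite('pics/w5.png',im); np.savez('w5.npz',**ci); go([415,-330,28],10.65)
```

```text
pos [ 414.2 -330.   178.8] yaw 10.61 shift in current frame [0.8, 0.1, 150.8] turn_z -0.001 j6 2.12
```

View pics/w5.png

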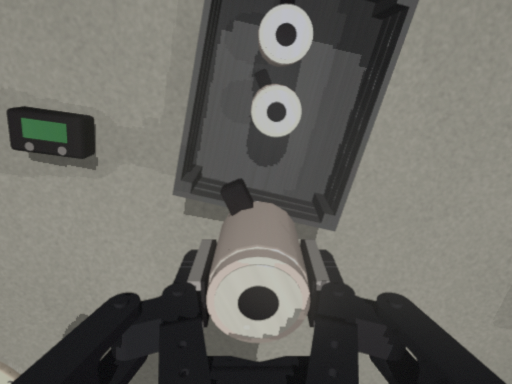

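The two spent pots stand upright in the crate at (287,34) and (276,111). The near rim corners are at about (176,190) and (334,228).

Run:
```python
from h import *
ci=dict(np.load('w5.npz')); print(ray(ci,[[176,192],[334,229]],60).round(1),ray(ci,[[276,111],[287,34]],60).round(1),ray(ci,[258,300],170-10)[0])
```

```text
[[ 390.5 -262.9   60. ]
 [ 380.9 -407.7   60. ]] [[ 474.  -334.9   60. ]
 [ 530.1 -331.7   60. ]] [ 370.43527145 -339.52449684  160.        ]
```

>>> send_rows:
  series:
    - [[3,0,20],[0,0,0],41.1]
    - [[0,0,40],[0,0,0],41.1]
    - [[0,0,35],[0,0,0],41.1]
    - [[0,0,25],[0,0,0],41.1]
    - [[0,0,20],[0,0,0],41.1]
    - [[0,0,10],[0,0,0],41.1]
    - [[0,0,0],[0,0,0],41.1]

```text
clock: 20.6
position: [417.4, -328.3, 28.2]
ee_rot: [0.996, 0.094, -0.001, -0.001]
contact_force: [-0.0, 0.7, -0.4]
gripper_width: 41.7
grasp_force: 21.2
```

>>> send_rows:
  series:
    - [[0,0,0],[0,0,0],44]
    - [[0,0,0],[0,0,0],50]
    - [[0,0,0],[0,0,0],58]
    - [[0,0,-20],[0,0,0],62]
    - [[0,0,-40],[0,0,0],62]
    - [[0,0,-45],[0,0,0],62]
    - [[0,0,-45],[0,0,0],62]
    - [[0,0,-45],[0,0,0],62]

```text
clock: 21.4
position: [417.3, -329.5, 227.4]
ee_rot: [0.996, 0.093, 0.001, 0.0]
contact_force: [1.1, -0.4, -0.4]
gripper_width: 62.2
grasp_force: 0.0
```

Run:
```python
from h import *
go([430,310,240],10.65)
```

```text
pos [ 417.3 -329.5  227.4] yaw 10.66 shift in current frame [130.8, -626.1, -12.6] turn_z 0.0 j6 2.12
```

>>> send_rows:
  series:
    - [[9.3,-44.7,-2],[0,0,0],62]
    - [[9.3,-44.7,-2],[0,0,0],62]
    - [[9.3,-44.7,-2],[0,0,0],62]
    - [[9.3,-44.7,-2],[0,0,0],62]
    - [[9.3,-44.7,-2],[0,0,0],62]
    - [[9.3,-44.7,-2],[0,0,0],62]
    - [[9.3,-44.7,0],[0,0,0],62]
    - [[9.3,-44.7,0],[0,0,0],62]

```text
clock: 22.2
position: [424.2, 37.4, 237.6]
ee_rot: [0.996, 0.093, 0.001, -0.0]
contact_force: [0.2, 0.0, 0.2]
gripper_width: 62.0
grasp_force: 0.0
```

>>> send_rows:
  series:
    - [[9.3,-44.7,0],[0,0,0],62]
    - [[9.3,-44.7,0],[0,0,0],62]
    - [[9.3,-44.7,0],[0,0,0],62]
    - [[9.3,-44.7,0],[0,0,0],62]
    - [[9.3,-44.7,0],[0,0,0],62]
    - [[9.3,-44.7,0],[0,0,0],62]
    - [[0,0,0],[0,0,0],62]
    - [[0,0,0],[0,0,0],62]

```text
clock: 23.0
position: [429.4, 310.1, 236.6]
ee_rot: [0.996, 0.094, -0.0, -0.0]
contact_force: [0.2, 0.3, 0.3]
gripper_width: 61.9
grasp_force: 0.0
```

Run:
```python
from h import *
im,ci=grab('wrist'); cv2.imwrite('pics/w6.png',im); np.savez('w6.npz',**ci); go([430,310,240],10.65)
```

```text
pos [429.4 309.2 236.7] yaw 10.68 shift in current frame [0.7, -0.7, -3.3] turn_z 0.001 j6 0.83
```

View pics/w6.png

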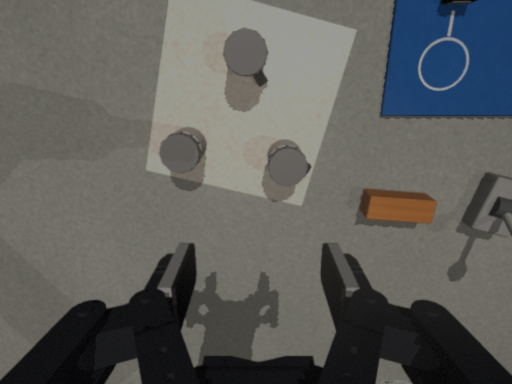

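The picture shows pot tops A (245,52), B (181,152) and C (287,167). Tabs are visible at (260,77) for A and (307,167) for C; B's is hidden behind its pot. The deck is empty.

```bash
cat >> h.py <<'E'
def pots(im,ci,near=None,ztop=55,ztab=10):
    "caps by Hough circle, tabs by dark blob -> centre, tab yaw"
    g=cv2.cvtColor(im,cv2.COLOR_BGR2GRAY); out=[]
    f=ci['intrinsics'][0,0]; c=-ci['R'].T@ci['t']
    for p in near:
        u0=proj(ci,[p[0],p[1],ztop])[0]; rp=f*21/np.linalg.norm(c-[p[0],p[1],ztop]); w=int(rp*2.6)
        x0,y0=max(0,int(u0[0]-w)),max(0,int(u0[1]-w)); s=g[y0:int(u0[1]+w),x0:int(u0[0]+w)]
        b=cv2.resize(s,None,fx=4,fy=4,interpolation=2)
        h=cv2.HoughCircles(cv2.GaussianBlur(b,(7,7),0),cv2.HOUGH_GRADIENT,1,400,param1=60,param2=8,minRadius=int(rp*3.6),maxRadius=int(rp*4.5))
        u=h[0,0,:2]/4+[x0,y0]-.375; P=ray(ci,u,ztop)[0]
        m=(s<48).astype(np.uint8); n,l,st,ce=cv2.connectedComponentsWithStats(m)
        cand=[]
        for i in range(1,n):
            T=ray(ci,ce[i]+[x0,y0],ztab)[0]; d=np.hypot(*(T-P)[:2])
            if st[i,4]>=8 and 12<d<45: cand.append((st[i,4],(ce[i]+[x0,y0]).round(1).tolist(),d.round(1),np.degrees(np.arctan2(*(T-P)[1::-1])).round(1)))
        print('cap px',u.round(1),'r',h[0,0,2]/4,'rp',round(rp,1),'P',P[:2].round(1),'tabs',cand); out.append(P)
    return out
E
python3 - <<'E'
from h import *
im=cv2.imread('pics/w6.png'); ci=dict(np.load('w6.npz'))
print(ray(ci,[[245,52],[181,152],[287,167]],55).round(1))
pots(im,ci,ray(ci,[[245,52],[181,152],[287,167]],55)[:,:2])
E
```

```text
[[532.  341.2  55. ]
 [425.5 389.9  55. ]
 [430.2 278.4  55. ]]
cap px [244.2  52.5] r 22.85 rp 20.5 P [531.4 341.8] tabs [(np.int32(63), [259.1, 77.3], np.float64(26.1), np.float64(-136.6))]
cap px [187.  145.2] r 18.975 rp 19.5 P [433.7 384.6] tabs []
cap px [284.8 156.8] r 18.075 rp 19.8 P [440.6 283.1] tabs []
```

>>> send_rows:
  series:
    - [[35.4,-4.2,12],[0,0,0.143],66]
    - [[0,0,0],[0,0,0.143],66]
    - [[0,0,0],[0,0,0.143],66]
    - [[0,0,0],[0,0,0.143],66]
    - [[0,0,0],[0,0,0.143],66]
    - [[0,0,0],[0,0,0.143],66]
    - [[0,0,0],[0,0,0.143],66]
    - [[0,0,0],[0,0,0.143],66]

```text
clock: 23.85
position: [463.9, 318.4, 225.2]
ee_rot: [0.886, -0.464, 0.0, -0.0]
contact_force: [-0.2, -0.1, 0.5]
gripper_width: 66.1
grasp_force: 0.0
```

>>> send_rows:
  series:
    - [[0,0,0],[0,0,0.143],66]
    - [[0,0,0],[0,0,0.143],66]
    - [[0,0,0],[0,0,0.143],66]
    - [[0,0,0],[0,0,0.143],66]
    - [[0,0,0],[0,0,0.143],66]
    - [[0,0,0],[0,0,0.143],66]
    - [[0,0,0],[0,0,0.143],66]
    - [[0,0,0],[0,0,0.143],66]

```text
clock: 24.65
position: [463.9, 318.4, 225.2]
ee_rot: [-0.493, 0.87, 0.0, 0.0]
contact_force: [0.5, 0.1, -0.8]
gripper_width: 66.1
grasp_force: 0.0
```

>>> send_rows:
  series:
    - [[0,0,0],[0,0,0.143],66]
    - [[0,0,0],[0,0,0.143],66]
    - [[0,0,0],[0,0,0],66]

```text
clock: 24.95
position: [463.9, 318.6, 225.2]
ee_rot: [-0.367, 0.93, 0.0, 0.0]
contact_force: [0.3, -0.3, -0.2]
gripper_width: 66.0
grasp_force: 0.0
```

Run:
```python
from h import *
im,ci=grab('wrist'); cv2.imwrite('pics/w7.png',im); np.savez('w7.npz',**ci); go([531.5,341.5,170],-136.6)
```

```text
pos [463.9 318.9 225.1] yaw -136.74 shift in current frame [-64.7, -29.8, 55.1] turn_z -0.002 j6 -1.71
```

View pics/w7.png

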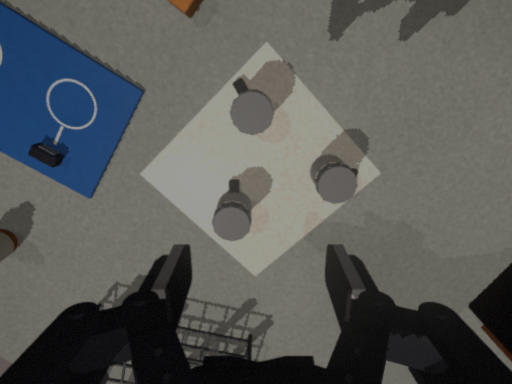

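All three tabs are visible here. A has its top at (232,222) and tab at (234,185); B has its top at (336,184) and tab near (354,170); C has its top at (252,112) and tab at (240,86).

Run:
```python
from h import *
im=cv2.imread('pics/w7.png'); ci=dict(np.load('w7.npz'))
px=[[232,222],[336,184],[252,112]]
P=ray(ci,px,55); print(P.round(1))
pots(im,ci,P[:,:2])
print(ray(ci,[[234,185],[354,170],[240,86]],9).round(1))
g=cv2.cvtColor(im,cv2.COLOR_BGR2GRAY); print(g[158:182,345:362])
```

```text
[[528.9 340.2  55. ]
 [422.9 390.2  55. ]
 [428.8 277.2  55. ]]
cap px [231.2 221.5] r 19.0 rp 19.2 P [529.  339.2] tabs []
cap px [336. 182.] r 20.75 rp 19.7 P [421.4 388.6] tabs [(np.int32(13), [354.2, 170.5], np.float64(31.7), np.float64(131.9))]
cap px [251.8 111.8] r 22.225 rp 21.3 P [428.7 276.8] tabs [(np.int32(92), [240.3, 85.5], np.float64(26.3), np.float64(-107.4))]
[[509.8 321.7   9. ]
 [400.  412.    9. ]
 [421.5 251.9   9. ]]
[[107 107 107 107 107 105 105 107 107 108 109 108 108 109 109 108 112]
 [106 106 107 107 105 104 104 106 107 108 107 105 107 108 109 110 123]
 [105 105 107 106 105 105 106 105 106 108 108 106 105 106 108 109 118]
 [103 104 105 106 105 105 105 107 108 109 109 108 108 107 107 111 128]
 [102 106 104 106 105 106 106 107 106 109 109 113 124 127 113 126 145]
 [ 94 105 105 106 106 105 106 105 106 109 110 123 141 134 126 145 151]
 [ 76  89  99 104 106 107 105 104 106 107 108 114 121 118 128 150 153]
 [ 57  64  78  93 103 105 107 106 107 108 107 107 107 110 130 151 153]
 [ 53  52  56  72  90 103 107 108 108 107 106 107 109 122 143 152 154]
 [ 70  61  55  59 
[... 347 characters left out ...]
 96  95  95  95  90  82  67  49  43  46  75 124 150 153 153]
 [ 94  95  94  94  96  96  94  92  82  62  46  51  88 131 149 152 151]
 [ 95  96  95  95  95  95  96  95  92  76  55  57 105 143 151 150 149]
 [ 96  95  95  95  96  95  96  96  94  85  74  77 112 145 150 150 151]
 [ 97  96  95  96  96  96  95  95  95  92  84  87 119 145 149 151 152]
 [ 96  95  95  95  95  95  95  95  95  93  89 101 132 145 148 149 152]
 [ 96  95  95  96  94  95  94  95  95  96  93 102 127 143 145 147 150]
 [ 96  95  94  95  95  96  96  95  96  96  96 106 128 143 143 146 150]
 [ 96  95  95  96  96  96  95  95  96  96  96 108 129 143 143 145 150]
 [ 96  95  95  94  96  95  96  96  96  96  96 107 129 144 145 148 149]]
```

>>> send_rows:
  series:
    - [[-31,-15,20],[0,0,0],66]
    - [[-32,-14.6,40],[0,0,0],66]
    - [[0,0,45],[0,0,0],66]
    - [[0,0,45],[0,0,0],66]
    - [[0,0,35],[0,0,0],66]
    - [[0,0,20],[0,0,0],66]
    - [[0,0,4],[0,0,0],58]
    - [[0,0,0],[0,0,0],52]

```text
clock: 25.8
position: [528.2, 340.6, 17.9]
ee_rot: [-0.369, 0.93, -0.0, -0.0]
contact_force: [-0.2, -0.4, 1.0]
gripper_width: 52.1
grasp_force: 0.0
```

>>> send_rows:
  series:
    - [[0,0,0],[0,0,0],47]
    - [[0,0,0],[0,0,0],44.5]
    - [[0,0,0],[0,0,0],43]
    - [[0,0,0],[0,0,0],42]
    - [[0,0,0],[0,0,0],41.5]
    - [[0,0,0],[0,0,0],41.1]
    - [[0,0,0],[0,0,0],41.1]

```text
clock: 26.5
position: [528.5, 341.5, 19.2]
ee_rot: [-0.368, 0.93, 0.0, 0.001]
contact_force: [-0.9, -0.8, 6.1]
gripper_width: 41.8
grasp_force: 19.9
```

Run:
```python
from h import *
go([563,129.7,200],10.65)
```

```text
pos [528.5 341.5  19.2] yaw -136.78 shift in current frame [119.9, -177.9, -180.8] turn_z -2.573 j6 -1.65
```

>>> send_rows:
  series:
    - [[0,0,-15],[0,0,0],41]
    - [[0,0,-35],[0,0,0],41]
    - [[0,0,-35],[0,0,0],41]
    - [[24,-35.6,-35],[0,0,0],41]
    - [[24,-35.6,0],[0,0,0],41]
    - [[24,-35.6,0],[0,0,0],41]
    - [[24,-35.6,0],[0,0,0],41]
    - [[24,-35.5,0],[0,0,0],41]

```text
clock: 27.3
position: [560.9, 131.9, 134.2]
ee_rot: [-0.368, 0.93, 0.0, -0.0]
contact_force: [0.8, -0.2, 0.1]
gripper_width: 41.5
grasp_force: 22.6
```

>>> send_rows:
  series:
    - [[0,0,0],[0,0,-0.143],41]
    - [[0,0,0],[0,0,-0.143],41]
    - [[0,0,0],[0,0,-0.143],41]
    - [[0,0,0],[0,0,-0.143],41]
    - [[0,0,0],[0,0,-0.143],41]
    - [[0,0,0],[0,0,-0.143],41]
    - [[0,0,0],[0,0,-0.143],41]
    - [[0,0,0],[0,0,-0.143],41]

```text
clock: 28.1
position: [560.9, 133.4, 133.9]
ee_rot: [0.814, -0.58, -0.001, 0.0]
contact_force: [-0.1, 0.1, -0.8]
gripper_width: 41.3
grasp_force: 22.6
```

>>> send_rows:
  series:
    - [[0,0,0],[0,0,-0.143],41]
    - [[0,0,0],[0,0,-0.143],41]
    - [[0,0,0],[0,0,-0.143],41]
    - [[0,0,0],[0,0,-0.143],41]
    - [[0,0,0],[0,0,-0.143],41]
    - [[0,0,0],[0,0,-0.143],41]
    - [[0,0,0],[0,0,-0.143],41]
    - [[0,0,0],[0,0,-0.143],41]

```text
clock: 28.9
position: [560.9, 133.4, 133.9]
ee_rot: [0.999, -0.047, -0.001, 0.0]
contact_force: [0.2, -0.4, -1.2]
gripper_width: 41.4
grasp_force: 22.6
```

>>> send_rows:
  series:
    - [[0,0,0],[0,0,-0.143],41]
    - [[0,0,0],[0,0,-0.142],41]
    - [[0,0,0],[0,0,0],41]
    - [[0,0,0],[0,0,0],41]

```text
clock: 29.3
position: [561.2, 133.4, 134.2]
ee_rot: [0.996, 0.091, -0.0, -0.0]
contact_force: [0.2, 0.9, -0.8]
gripper_width: 41.4
grasp_force: 22.6
```

```bash
cat >> h.py <<'E'
def held(im,ci):
    "tab blob of held pot -> tab centre in tool frame (z height = TCP-5)"
    s=monitor.read_state(); p=s['position']; from scipy.spatial.transform import Rotation as Ro
    R=Ro.from_quat(s['ee_rot']).as_matrix()
    g=cv2.cvtColor(im,cv2.COLOR_BGR2GRAY); m=np.zeros_like(g); m[130:260,200:320]=(g<50)[130:260,200:320]
    n,l,st,ce=cv2.connectedComponentsWithStats(m)
    for i in range(1,n):
        if st[i,4]>60: print('dark',st[i],ce[i].round(1),(R.T@(ray(ci,ce[i],p[2]-6)[0]-p)).round(1))
E
python3 - <<'E'
from h import *
im,ci=grab('wrist'); cv2.imwrite('pics/w8.png',im); np.savez('w8.npz',**ci); go([563,129.7,24],10.65); held(im,ci)
E
```

```text
pos [561.3 133.4 134.3] yaw 10.47 shift in current frame [1.0, 3.9, 110.3] turn_z -0.003 j6 1.24
dark [247 184  23  30 618] [258.  198.5] [27.2  0.8  6. ]
dark [207 240  10  20 119] [212.5 251.6] [ -3.  -23.3   6. ]
dark [300 241   9  19 115] [303.5 251.6] [-3.  24.9  6. ]
```

View pics/w8.png

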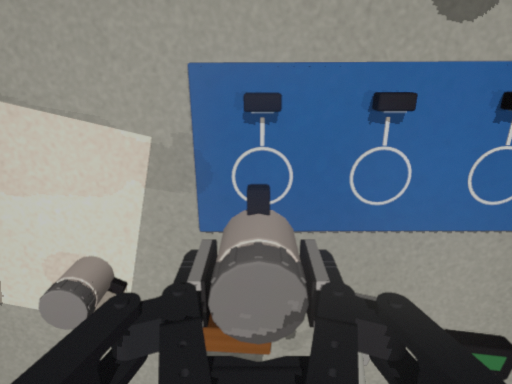

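The held pot's tab points straight along tool x, at (258,198). The rings are at (262,177) and (381,176). I'll check the ring positions against the deck estimate.

Run:
```python
from h import *
im=cv2.imread('pics/w8.png'); ci=dict(np.load('w8.npz'))
m=((im.min(2)>120)).astype(np.uint8)
for x,y in((262,177),(381,176)):
    k=np.zeros_like(m);k[y-32:y+33,x-34:x+35]=m[y-32:y+33,x-34:x+35]
    yy,xx=np.nonzero(k); h=np.hypot(xx-x,yy-y); s=(h>25)&(h<34)
    if x==262: s&=~((yy>y)&(abs(xx-x)<16))
    s&=~((yy<y)&(abs(xx-x)<8))
    e=cv2.fitEllipse(np.float32(np.c_[xx[s],yy[s]])); print(e,ray(ci,[e[0]],6)[0].round(1))
```

```text
((261.8468322753906, 175.78671264648438), (55.61679458618164, 57.929840087890625), 86.021728515625) [563.5 129.5   6. ]
((380.17523193359375, 175.44302368164062), (53.43959426879883, 60.81351089477539), 56.46084976196289) [582.8  26.3   6. ]
```

>>> send_rows:
  series:
    - [[1.2,4.2,20],[0,0,-0.003],41]
    - [[0,0,35],[0,0,0],41]
    - [[0,0,30],[0,0,0],41]
    - [[0,0,15],[0,0,0],41]
    - [[0,0,5],[0,0,0],41]
    - [[0,0,2.5],[0,0,0],41]
    - [[0,0,0],[0,0,0],41]

```text
clock: 30.05
position: [564.0, 129.7, 27.6]
ee_rot: [0.996, 0.094, 0.001, -0.0]
contact_force: [0.0, 0.2, -0.6]
gripper_width: 41.5
grasp_force: 22.6
```

Run:
```python
from h import *
go([563.2,129.5,24],10.65)
```

```text
pos [564.  129.7  27.6] yaw 10.76 shift in current frame [-0.8, 0.1, 3.6] turn_z 0.002 j6 1.25
```

Now to lower onto the deck in small steps.

>>> send_rows:
  series:
    - [[-0.5,0,1.5],[0,0,0],41]
    - [[0,0,1],[0,0,0],41]
    - [[0,0,0],[0,0,0],41]

```text
clock: 30.35
position: [563.4, 129.6, 25.2]
ee_rot: [0.996, 0.094, 0.001, -0.0]
contact_force: [0.2, 0.3, 0.6]
gripper_width: 41.7
grasp_force: 22.7
```

>>> send_rows:
  series:
    - [[0,0,1],[0,0,0],41]
    - [[0,0,0],[0,0,0],41]

```text
clock: 30.55
position: [563.5, 129.6, 25.2]
ee_rot: [0.996, 0.094, 0.001, -0.0]
contact_force: [-1.8, 0.4, 7.2]
gripper_width: 41.2
grasp_force: 23.3
```

>>> send_rows:
  series:
    - [[0,0,0],[0,0,0],42.5]
    - [[0,0,0],[0,0,0],46]
    - [[0,0,0],[0,0,0],54]
    - [[0,0,0],[0,0,0],62]
    - [[0,0,-20],[0,0,0],64]
    - [[0,0,-45],[0,0,0],66]
    - [[0,0,-45],[0,0,0],66]
    - [[0,0,-45],[0,0,0],66]

```text
clock: 31.35
position: [562.7, 129.2, 179.9]
ee_rot: [0.996, 0.094, -0.0, 0.0]
contact_force: [1.3, -0.3, -0.3]
gripper_width: 66.2
grasp_force: 0.0
```

>>> send_rows:
  series:
    - [[-20.9,-34,0],[0,0,0],66]
    - [[-20.9,-34,0],[0,0,0],66]
    - [[-20.9,-34,0],[0,0,0],66]
    - [[-20.9,-34,0],[0,0,0],66]
    - [[-20.9,-34,0],[0,0,0.147],66]
    - [[0,0,0],[0,0,0.147],66]
    - [[0,0,0],[0,0,0.147],66]
    - [[0,0,0],[0,0,0.147],66]

```text
clock: 32.15
position: [429.1, 276.2, 178.4]
ee_rot: [0.98, -0.198, -0.0, 0.0]
contact_force: [-0.1, 0.3, -0.3]
gripper_width: 66.1
grasp_force: 0.0
```

>>> send_rows:
  series:
    - [[0,0,0],[0,0,0.147],66]
    - [[0,0,0],[0,0,0.147],66]
    - [[0,0,0],[0,0,0.147],66]
    - [[0,0,0],[0,0,0.147],66]
    - [[0,0,0],[0,0,0.147],66]
    - [[0,0,0],[0,0,0.147],66]
    - [[0,0,0],[0,0,0.147],66]
    - [[0,0,0],[0,0,0.147],66]

```text
clock: 32.95
position: [429.4, 275.7, 178.3]
ee_rot: [-0.705, 0.709, 0.0, -0.0]
contact_force: [-1.0, -0.0, 0.8]
gripper_width: 66.0
grasp_force: 0.0
```

>>> send_rows:
  series:
    - [[0,0,0],[0,0,0.147],66]
    - [[0,0,0],[0,0,0.147],66]
    - [[0,0,0],[0,0,0],66]
    - [[0,0,0],[0,0,0],66]

```text
clock: 33.35
position: [429.5, 275.7, 178.4]
ee_rot: [-0.597, 0.802, -0.0, -0.0]
contact_force: [0.3, -0.2, -0.6]
gripper_width: 66.0
grasp_force: 0.0
```

Run:
```python
from h import *
im,ci=grab('wrist'); cv2.imwrite('pics/w9.png',im); np.savez('w9.npz',**ci)
pots(im,ci,[(429.5,277.7),(423.5,390)]); go([429.5,277.7,19],-107.4)
```

```text
cap px [258.5 180.2] r 23.3 rp 23.9 P [429.  275.4] tabs [(np.int32(128), [258.8, 141.2], np.float64(26.0), np.float64(-107.5))]
cap px [293.  259.5] r 18.425 rp 20.2 P [420.2 361.4] tabs []
pos [429.5 275.7 178.4] yaw -106.68 shift in current frame [-1.9, 0.6, 159.4] turn_z 0.013 j6 -1.18
```

>>> send_rows:
  series:
    - [[-0.6,0.5,20],[0,0,0.013],66]
    - [[0,0,40],[0,0,0],66]
    - [[0,0,45],[0,0,0],66]
    - [[0,0,35],[0,0,0],66]
    - [[0,0,15],[0,0,0],66]
    - [[0,0,4],[0,0,0],58]
    - [[0,0,0],[0,0,0],52]
    - [[0,0,0],[0,0,0],47]

```text
clock: 34.2
position: [429.9, 277.3, 20.6]
ee_rot: [-0.591, 0.807, 0.0, 0.001]
contact_force: [-0.5, -0.5, -0.1]
gripper_width: 47.1
grasp_force: 0.0
```

>>> send_rows:
  series:
    - [[0,0,0],[0,0,0],44.5]
    - [[0,0,0],[0,0,0],43]
    - [[0,0,0],[0,0,0],42]
    - [[0,0,0],[0,0,0],41.5]
    - [[0,0,0],[0,0,0],41]
    - [[0,0,0],[0,0,0],41]

```text
clock: 34.8
position: [429.6, 276.9, 20.4]
ee_rot: [-0.591, 0.807, 0.0, 0.001]
contact_force: [-1.0, -0.6, 6.2]
gripper_width: 41.4
grasp_force: 22.0
```

Run:
```python
from h import *
go([582.5,26.3,200],10.65)
```

```text
pos [429.6 276.9  20.4] yaw -107.55 shift in current frame [192.9, -221.3, -179.6] turn_z -2.063 j6 -1.2
```

>>> send_rows:
  series:
    - [[0,0,-15],[0,0,0],41]
    - [[0,0,-35],[0,0,0],41]
    - [[0,0,-35],[0,0,0],41]
    - [[27.5,-31.6,-35],[0,0,0],41]
    - [[27.5,-31.6,0],[0,0,0],41]
    - [[27.5,-31.6,0],[0,0,0],41]
    - [[27.5,-31.6,0],[0,0,0],41]
    - [[27.5,-31.6,0],[0,0,0],41]

```text
clock: 35.6
position: [536.8, 99.2, 136.5]
ee_rot: [-0.591, 0.807, 0.0, -0.0]
contact_force: [0.5, 1.1, 0.2]
gripper_width: 41.4
grasp_force: 22.2
```

>>> send_rows:
  series:
    - [[27.5,-31.6,0],[0,0,0],41]
    - [[27.9,-31.7,0],[0,0,0],41]
    - [[0,0,0],[0,0,-0.147],41]
    - [[0,0,0],[0,0,-0.147],41]
    - [[0,0,0],[0,0,-0.147],41]
    - [[0,0,0],[0,0,-0.147],41]
    - [[0,0,0],[0,0,-0.147],41]
    - [[0,0,0],[0,0,-0.147],41]

```text
clock: 36.4
position: [579.6, 28.7, 136.1]
ee_rot: [0.88, -0.475, -0.001, 0.0]
contact_force: [0.1, 0.6, -1.6]
gripper_width: 41.5
grasp_force: 22.2
```

>>> send_rows:
  series:
    - [[0,0,0],[0,0,-0.147],41]
    - [[0,0,0],[0,0,-0.147],41]
    - [[0,0,0],[0,0,-0.147],41]
    - [[0,0,0],[0,0,-0.147],41]
    - [[0,0,0],[0,0,-0.147],41]
    - [[0,0,0],[0,0,-0.147],41]
    - [[0,0,0],[0,0,-0.147],41]
    - [[0,0,0],[0,0,-0.147],41]

```text
clock: 37.2
position: [579.6, 28.8, 136.1]
ee_rot: [0.996, 0.093, -0.001, -0.0]
contact_force: [-0.3, 0.3, -0.6]
gripper_width: 41.0
grasp_force: 22.2
```

>>> send_rows:
  series:
    - [[0,0,0],[0,0,-0.005],41]
    - [[0,0,0],[0,0,0],41]
    - [[0,0,0],[0,0,0],41]

```text
clock: 37.5
position: [580.0, 28.8, 136.4]
ee_rot: [0.996, 0.092, -0.0, -0.0]
contact_force: [1.0, 0.5, -1.3]
gripper_width: 41.3
grasp_force: 22.2
```

Run:
```python
from h import *
im,ci=grab('wrist'); cv2.imwrite('pics/w10.png',im); np.savez('w10.npz',**ci); go([582.5,26.3,25],10.65); held(im,ci)
```

```text
pos [580.   28.8 136.5] yaw 10.53 shift in current frame [2.0, 2.9, 111.5] turn_z -0.002 j6 1.43
dark [247 182  21   6 100] [257.  184.1] [34.8  0.3  6. ]
dark [208 241   9  19 101] [212.5 251.7] [ -3.  -23.3   6. ]
dark [301 242   7  18  66] [303.  252.7] [-3.7 24.7  6. ]
```

>>> send_rows:
  series:
    - [[1.3,2.8,20],[0,0,0],41]
    - [[0,0,35],[0,0,0],41]
    - [[0,0,30],[0,0,0],41]
    - [[0,0,15],[0,0,0],41]
    - [[0,0,5],[0,0,0],41]
    - [[0,0,3],[0,0,0],41]
    - [[0,0,0],[0,0,0],41]

```text
clock: 38.25
position: [582.5, 26.4, 29.1]
ee_rot: [0.996, 0.093, 0.001, -0.0]
contact_force: [-0.1, 0.2, 0.4]
gripper_width: 41.2
grasp_force: 22.1
```

>>> send_rows:
  series:
    - [[0,0,1],[0,0,0],41]
    - [[0,0,1],[0,0,0],41]
    - [[0,0,0],[0,0,0],41]

```text
clock: 38.55
position: [582.2, 26.4, 27.1]
ee_rot: [0.996, 0.093, 0.0, -0.0]
contact_force: [-0.1, -0.7, -0.6]
gripper_width: 41.3
grasp_force: 22.1
```

>>> send_rows:
  series:
    - [[0,0,1],[0,0,0],41]
    - [[0,0,0.5],[0,0,0],41]
    - [[0,0,0],[0,0,0],41]

```text
clock: 38.85
position: [582.3, 26.4, 26.4]
ee_rot: [0.996, 0.093, 0.001, 0.0]
contact_force: [-1.9, -0.4, 5.6]
gripper_width: 41.4
grasp_force: 22.8
```

>>> send_rows:
  series:
    - [[0,0,0],[0,0,0],42.5]
    - [[0,0,0],[0,0,0],46]
    - [[0,0,0],[0,0,0],54]
    - [[0,0,0],[0,0,0],62]
    - [[0,0,-20],[0,0,0],64]
    - [[0,0,-45],[0,0,0],66]
    - [[0,0,-45],[0,0,0],66]
    - [[0,0,-45],[0,0,0],66]

```text
clock: 39.65
position: [581.6, 26.1, 181.5]
ee_rot: [0.996, 0.093, -0.0, 0.0]
contact_force: [0.5, 0.5, 0.9]
gripper_width: 65.9
grasp_force: 0.0
```

>>> send_rows:
  series:
    - [[-9.9,-43,0],[0,0,0],66]
    - [[-9.9,-43,0],[0,0,0],66]
    - [[-9.9,-43,0],[0,0,0],66]
    - [[-9.9,-43,0],[0,0,0],66]
    - [[-9.9,-43,0],[0,0,0],66]
    - [[-9.9,-43,0],[0,0,0],66]
    - [[-9.9,-43,0],[0,0,0],66]
    - [[-9.9,-43,0],[0,0,0],66]

```text
clock: 40.45
position: [439.6, 351.3, 180.1]
ee_rot: [0.996, 0.093, 0.0, 0.0]
contact_force: [0.8, 0.7, 0.8]
gripper_width: 66.2
grasp_force: 0.0
```

>>> send_rows:
  series:
    - [[-9.7,-42.7,0],[0,0,0],66]
    - [[0,0,0],[0,0,-0.1435],66]
    - [[0,0,0],[0,0,-0.1435],66]
    - [[0,0,0],[0,0,-0.1435],66]
    - [[0,0,0],[0,0,-0.1435],66]
    - [[0,0,0],[0,0,-0.1435],66]
    - [[0,0,0],[0,0,-0.1435],66]
    - [[0,0,0],[0,0,-0.1435],66]

```text
clock: 41.25
position: [423.1, 389.8, 179.8]
ee_rot: [0.826, 0.563, -0.0, 0.0]
contact_force: [0.2, -0.1, 0.2]
gripper_width: 65.8
grasp_force: 0.0
```

>>> send_rows:
  series:
    - [[0,0,0],[0,0,-0.1435],66]
    - [[0,0,0],[0,0,-0.1435],66]
    - [[0,0,0],[0,0,-0.1435],66]
    - [[0,0,0],[0,0,-0.1435],66]
    - [[0,0,0],[0,0,-0.1435],66]
    - [[0,0,0],[0,0,-0.1435],66]
    - [[0,0,0],[0,0,-0.1435],66]
    - [[0,0,0],[0,0,-0.1435],66]

```text
clock: 42.05
position: [423.1, 389.8, 179.8]
ee_rot: [0.388, 0.922, -0.0, -0.0]
contact_force: [0.7, 0.0, -0.6]
gripper_width: 66.0
grasp_force: 0.0
```

Run:
```python
from h import *
im,ci=grab('wrist'); im,ci=grab('wrist'); cv2.imwrite('pics/w11.png',im); np.savez('w11.npz',**ci)
pots(im,ci,[(423.5,390)]); go([423.5,390,19],134)
```

```text
cap px [260.5 172.8] r 24.575 rp 23.8 P [420.2 394.6] tabs [(np.int32(143), [263.1, 135.8], np.float64(24.7), np.float64(128.1))]
pos [423.1 389.8 179.9] yaw 133.94 shift in current frame [-0.1, 0.4, 160.9] turn_z -0.001 j6 2.88
```

Run:
```python
from h import *
for f,c in(('w9',(258,180)),('w11',(260,173))):
    im=cv2.imread(f'pics/{f}.png'); ci=dict(np.load(f+'.npz')); g=cv2.cvtColor(im,cv2.COLOR_BGR2GRAY)
    x,y=c; b=cv2.resize(g[y-60:y+60,x-60:x+60],None,fx=4,fy=4,interpolation=2); b=cv2.GaussianBlur(b,(9,9),0)
    for p1 in(30,60,100):
        h=cv2.HoughCircles(b,cv2.HOUGH_GRADIENT,1,10,param1=p1,param2=8,minRadius=86,maxRadius=102)
        print(f,p1,[(v[:2]/4+[x-60-.4,y-60-.4]).round(1).tolist()+[v[2]/4] for v in h[0][:4]])
    m=(g[y-60:y,x-30:x+30]<55).astype(np.uint8); cc=max(cv2.findContours(m,0,2)[0],key=cv2.contourArea); print(cv2.minAreaRect(cc))
    cv2.imwrite(f'pics/c{f}.png',b)
a,b=[cv2.imread(f'pics/c{f}.png') for f in('w9','w11')]; cv2.imwrite('pics/cmp.png',cv2.resize(np.hstack([a,b]),(800,400)))
```

```text
w9 30 [[258.7, 179.7, np.float32(23.425)], [257.7, 182.5, np.float32(22.525)], [258.5, 185.2, np.float32(25.35)], [258.5, 176.7, np.float32(22.45)]]
w9 60 [[258.5, 180.0, np.float32(23.6)], [260.5, 170.5, np.float32(24.2)], [256.5, 181.7, np.float32(22.0)], [261.0, 177.2, np.float32(25.35)]]
w9 100 [[259.0, 168.5, np.float32(21.6)], [260.5, 170.7, np.float32(24.275)]]
((31.0, 21.0), (14.0, 10.0), 90.0)
w11 30 [[260.7, 173.7, np.float32(23.625)], [261.2, 176.7, np.float32(23.15)], [234.5, 135.0, np.float32(23.05)], [258.2, 174.2, np.float32(21.75)]]
w11 60 [[260.7, 173.7, np.float32(23.625)], [258.5, 172.0, np.float32(25.35)], [258.2, 174.5, np.float32(21.65)], [259.0, 162.7, np.float32(21.875)]]Traceback (most recent call last):
  File "<stdin>", line 7, in <module>
TypeError: 'NoneType' object is not subscriptable
```

Run:
```python
from h import *
im=cv2.imread('pics/w11.png'); ci=dict(np.load('w11.npz')); g=cv2.cvtColor(im,cv2.COLOR_BGR2GRAY)
P=ray(ci,[260.7,173.7],55)[0]; m=np.zeros_like(g); m[110:160,230:295]=(g<55)[110:160,230:295]
cc=max(cv2.findContours(m,0,2)[0],key=cv2.contourArea); q=cv2.minAreaRect(cc); T=ray(ci,[q[0]],8)[0]
print(P,q,T,np.degrees(np.arctan2(*(T-P)[1::-1]))); go([P[0],P[1],20],130)
```

```text
[420.96289616 394.05639276  55.        ] ((263.1106872558594, 135.7827911376953), (11.045360565185547, 15.300539016723633), 5.19442892074585) [405.2653638  413.81871921   8.        ] 128.46067859744218
pos [423.1 389.8 179.9] yaw 133.94 shift in current frame [4.5, 1.4, 159.9] turn_z 0.069 j6 2.88
```

>>> send_rows:
  series:
    - [[4.5,1.4,20],[0,0,0.095],66]
    - [[0,0,40],[0,0,0],66]
    - [[0,0,45],[0,0,0],66]
    - [[0,0,35],[0,0,0],66]
    - [[0,0,15],[0,0,0],66]
    - [[0,0,5],[0,0,0],58]
    - [[0,0,0],[0,0,0],52]
    - [[0,0,0],[0,0,0],47]

```text
clock: 42.95
position: [421.7, 395.0, 21.2]
ee_rot: [0.435, 0.901, 0.001, 0.0]
contact_force: [0.2, -0.4, 0.0]
gripper_width: 47.0
grasp_force: 0.0
```

>>> send_rows:
  series:
    - [[0,0,0],[0,0,0],44.5]
    - [[0,0,0],[0,0,0],43]
    - [[0,0,0],[0,0,0],42]
    - [[0,0,0],[0,0,0],41.5]
    - [[0,0,0],[0,0,0],41]
    - [[0,0,0],[0,0,0],41]

```text
clock: 43.55
position: [421.7, 394.9, 21.2]
ee_rot: [0.434, 0.901, 0.001, 0.0]
contact_force: [-0.5, 0.4, 5.9]
gripper_width: 41.4
grasp_force: 21.7
```

Run:
```python
from h import *
go([601.9,-77,200],10.65)
```

```text
pos [421.7 394.9  21.2] yaw 128.54 shift in current frame [-481.4, -153.1, -178.8] turn_z 2.058 j6 2.78
```

>>> send_rows:
  series:
    - [[0,0,-15],[0,0,0],41]
    - [[0,0,-35],[0,0,0],41]
    - [[0,0,-35],[0,0,0.147],41]
    - [[0,0,-35],[0,0,0.147],41]
    - [[0,0,0],[0,0,0.147],41]
    - [[0,0,0],[0,0,0.147],41]
    - [[0,0,0],[0,0,0.147],41]
    - [[0,0,0],[0,0,0.147],41]

```text
clock: 44.35
position: [420.4, 393.5, 139.4]
ee_rot: [0.779, 0.627, -0.001, 0.0]
contact_force: [0.2, -0.4, -0.3]
gripper_width: 42.0
grasp_force: 21.8
```

>>> send_rows:
  series:
    - [[0,0,0],[0,0,0.147],41]
    - [[0,0,0],[0,0,0.147],41]
    - [[0,0,0],[0,0,0.147],41]
    - [[0,0,0],[0,0,0.147],41]
    - [[0,0,0],[0,0,0.147],41]
    - [[0,0,0],[0,0,0.147],41]
    - [[0,0,0],[0,0,0.147],41]
    - [[0,0,0],[0,0,0.147],41]

```text
clock: 45.15
position: [420.5, 393.5, 139.2]
ee_rot: [0.996, 0.089, -0.001, 0.001]
contact_force: [0.4, -1.0, -0.6]
gripper_width: 41.0
grasp_force: 21.8
```

>>> send_rows:
  series:
    - [[8.2,45.2,0],[0,0,0],41]
    - [[8.2,45.2,0],[0,0,0],41]
    - [[8.2,45.2,0],[0,0,0],41]
    - [[8.2,45.2,0],[0,0,0],41]
    - [[8.2,45.2,0],[0,0,0],41]
    - [[8.2,45.2,0],[0,0,0],41]
    - [[8.2,45.2,0],[0,0,0],41]
    - [[8.2,45.2,0],[0,0,0],41]

```text
clock: 45.95
position: [551.7, 48.9, 139.5]
ee_rot: [0.996, 0.092, -0.001, -0.0]
contact_force: [-0.2, 0.5, -0.2]
gripper_width: 41.0
grasp_force: 21.9
```

>>> send_rows:
  series:
    - [[8.2,45.2,0],[0,0,0],41]
    - [[8.2,45.2,0],[0,0,0],41]
    - [[7.9,45.1,0],[0,0,0],41]
    - [[0,0,0],[0,0,0],41]
    - [[0,0,0],[0,0,0],41]

```text
clock: 46.45
position: [600.1, -79.1, 138.8]
ee_rot: [0.996, 0.091, -0.001, -0.0]
contact_force: [-0.3, 0.2, -0.6]
gripper_width: 41.3
grasp_force: 22.0
```

Run:
```python
from h import *
im,ci=grab('wrist'); cv2.imwrite('pics/w12.png',im); np.savez('w12.npz',**ci); go([601.9,-77,25],10.65); held(im,ci)
for f in ('w8','w10','w12'):
    g=cv2.imread(f'pics/{f}.png',0)
    print(f,[int(v) for v in g[150:215:2,258]])
```

```text
pos [600.  -78.1 139.1] yaw 10.53 shift in current frame [2.0, -0.7, 114.1] turn_z -0.002 j6 1.62
dark [247 182  22  29 599] [257.7 195.7] [28.7  1.8  5.9]
dark [207 240  10  20 117] [212.5 251.4] [ -2.8 -22.3   6. ]
dark [300 241   9  19 105] [303.5 251.8] [-3.1 25.9  6. ]
w8 [142, 81, 80, 81, 81, 82, 81, 82, 84, 82, 84, 82, 83, 81, 82, 81, 80, 49, 37, 39, 42, 45, 45, 42, 45, 44, 43, 43, 46, 43, 42, 46, 117]
w10 [95, 92, 93, 93, 92, 94, 95, 94, 93, 94, 95, 95, 95, 93, 94, 75, 42, 45, 48, 51, 52, 53, 54, 53, 52, 52, 52, 52, 54, 51, 108, 147, 147]
w12 [84, 84, 85, 85, 84, 84, 84, 86, 85, 84, 86, 84, 85, 84, 84, 83, 42, 35, 40, 43, 45, 42, 44, 45, 46, 45, 44, 46, 44, 43, 77, 133, 134]
```

>>> send_rows:
  series:
    - [[1.2,-0.9,20],[0,0,0],41]
    - [[0,0,35],[0,0,0],41]
    - [[0,0,30],[0,0,0],41]
    - [[0,0,15],[0,0,0],41]
    - [[0,0,7],[0,0,0],41]
    - [[0,0,3],[0,0,0],41]
    - [[0,0,0],[0,0,0],41]

```text
clock: 47.2
position: [602.3, -76.1, 30.6]
ee_rot: [0.996, 0.093, 0.0, 0.0]
contact_force: [-0.8, 0.4, -0.1]
gripper_width: 41.3
grasp_force: 22.0
```

>>> send_rows:
  series:
    - [[0,0,1],[0,0,0],41]
    - [[0,0,0],[0,0,0],41]

```text
clock: 47.4
position: [602.5, -76.7, 30.0]
ee_rot: [0.996, 0.092, 0.001, -0.0]
contact_force: [0.1, -0.7, -0.6]
gripper_width: 41.5
grasp_force: 22.0
```

Run:
```python
from h import *
go([601.9,-77,27],10.65)
```

```text
pos [602.5 -76.7  30. ] yaw 10.61 shift in current frame [-0.6, 0.2, 3.0] turn_z -0.001 j6 1.62
```

>>> send_rows:
  series:
    - [[-1,0,1],[0,0,0],41]
    - [[0,0,1],[0,0,0],41]
    - [[0,0,1],[0,0,0],41]
    - [[0,0,0],[0,0,0],41]

```text
clock: 47.8
position: [600.9, -77.0, 27.2]
ee_rot: [0.996, 0.092, 0.0, 0.0]
contact_force: [-2.3, 0.7, 4.6]
gripper_width: 41.7
grasp_force: 22.5
```

>>> send_rows:
  series:
    - [[0,0,0],[0,0,0],42.5]
    - [[0,0,0],[0,0,0],46]
    - [[0,0,0],[0,0,0],54]
    - [[0,0,0],[0,0,0],62]
    - [[0,0,-20],[0,0,0],64]
    - [[0,0,-45],[0,0,0],66]
    - [[0,0,-45],[0,0,0],66]
    - [[0,0,-45],[0,0,0],66]

```text
clock: 48.6
position: [600.7, -77.1, 182.6]
ee_rot: [0.996, 0.092, -0.0, 0.0]
contact_force: [1.4, -0.3, -0.5]
gripper_width: 65.9
grasp_force: 0.0
```

>>> send_rows:
  series:
    - [[-12,-33,-20],[0,0,0],60]
    - [[-12,-33,-20],[0,0,0],50]
    - [[-12,-33,-20],[0,0,0],40]
    - [[0,0,0],[0,0,0],40]
    - [[0,0,0],[0,0,0],40]

```text
clock: 49.1
position: [547.2, 14.4, 241.6]
ee_rot: [0.996, 0.093, 0.001, -0.0]
contact_force: [-0.3, -0.2, 0.2]
gripper_width: 40.2
grasp_force: 0.0
```

Run:
```python
from h import *
im,ci=grab('wrist'); cv2.imwrite('pics/w13.png',im); np.savez('w13.npz',**ci)
pots(im,ci,[(563.2,129.5),(582.5,26.3),(601.9,-77)],61,16); go([449,5.7,150],-90)
```

```text
cap px [165.5 122.5] r 21.3 rp 19.4 P [571.1 112.6] tabs [(np.int32(127), [160.9, 98.9], np.float64(25.4), np.float64(48.5))]
cap px [254.5 120.8] r 22.05 rp 20.4 P [589.4  25.1] tabs [(np.int32(96), [252.9, 98.4], np.float64(19.0), np.float64(17.3))]
cap px [341.  122.2] r 21.85 rp 19.6 P [603.9 -60.4] tabs [(np.int32(130), [345.8, 99.6], np.float64(24.1), np.float64(-27.2))]
pos [547.1  13.7 240.7] yaw 10.62 shift in current frame [-97.9, -10.2, 90.7] turn_z 1.756 j6 1.44
```

View pics/w13.png

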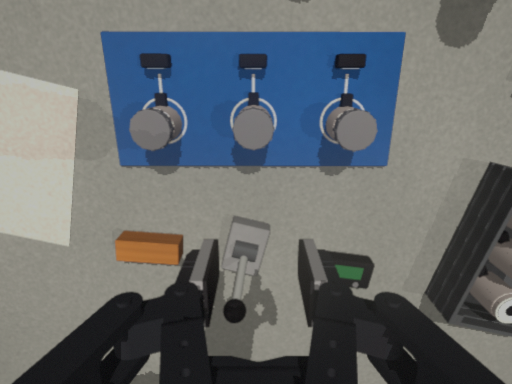

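All three new pots stand inside their rings with tabs on the lines, at (161,99), (253,98) and (346,100). The lever is still over to load, with its knob at (235,310). A quick numerical check follows.

Run:
```python
from h import *
ci=dict(np.load('w13.npz')); a=np.radians(10.65); R=np.array([[np.cos(a),np.sin(a)],[-np.sin(a),np.cos(a)]]); D=[602,29.9]
for t in((160.9,98.9),(252.9,98.4),(345.8,99.6)): print('tab deck xy',R@(ray(ci,[t],13)[0][:2]-D))
for t in((153,128),(254,128),(354,129)): print('cap deck xy',R@(ray(ci,[t],61)[0][:2]-D))
im,ct=grab('top'); g=im
m=(im.min(2)>150).astype(np.uint8); m[:,:345]=0;m[:,400:]=0;m[:188]=0;m[258:]=0
n,l,s,ce=cv2.connectedComponentsWithStats(m)
for i in range(1,n):
    if s[i,4]>10: print('spent top',s[i,4],ray(ct,[ce[i]],60)[0].round(0))
```

```text
tab deck xy [  4.7587292  103.43937534]
tab deck xy [ 5.39935264 -0.07819807]
tab deck xy [   4.06305298 -104.66558907]
cap deck xy [-20.60078738 100.09383242]
cap deck xy [-20.51847     -1.81122768]
cap deck xy [ -21.53739821 -102.79786632]
spent top 97 [ 531. -330.   60.]
spent top 106 [ 474. -334.   60.]
spent top 99 [ 421. -329.   60.]
```

>>> send_rows:
  series:
    - [[-40.7,-5.6,10],[0,0,0],46]
    - [[-40.7,-5.6,10],[0,0,0],46]
    - [[-40.7,-5.6,10],[0,0,0],46]
    - [[-40.6,-5.6,10],[0,0,0],46]
    - [[0,0,0],[0,0,0.1463],46]
    - [[0,0,0],[0,0,0.1463],46]
    - [[0,0,0],[0,0,0.1463],46]
    - [[0,0,0],[0,0,0.1463],46]

```text
clock: 50.0
position: [383.2, 5.0, 200.3]
ee_rot: [0.979, -0.203, -0.001, 0.001]
contact_force: [-0.6, 0.5, 0.8]
gripper_width: 45.8
grasp_force: 0.0
```

>>> send_rows:
  series:
    - [[0,0,0],[0,0,0.1463],46]
    - [[0,0,0],[0,0,0.1463],46]
    - [[0,0,0],[0,0,0.1463],46]
    - [[0,0,0],[0,0,0.1463],46]
    - [[0,0,0],[0,0,0.1463],46]
    - [[0,0,0],[0,0,0.1463],46]
    - [[0,0,0],[0,0,0.1463],46]
    - [[0,0,0],[0,0,0.1463],46]

```text
clock: 50.8
position: [383.2, 4.9, 200.2]
ee_rot: [-0.704, 0.71, 0.0, -0.001]
contact_force: [-0.3, -0.7, -0.4]
gripper_width: 46.3
grasp_force: 0.0
```

Run:
```python
from h import *
go([383,5.7,88],-90)
im,ci=grab('wrist'); cv2.imwrite('pics/w14.png',im)
k=proj(ci,[383,5.7,92])[0].astype(int); print(k)
m=np.zeros(im.shape[:2],np.uint8); m[k[1]-25:k[1]+25,k[0]-28:k[0]+28]=(im.max(2)<40)[k[1]-25:k[1]+25,k[0]-28:k[0]+28]
M=cv2.moments(m,True); u=[M['m10']/M['m00'],M['m01']/M['m00']]; print(u,M['m00'],ray(ci,[u],92)[0])
```

```text
pos [383.2   4.9 200.2] yaw -90.45 shift in current frame [-0.8, 0.2, 112.2] turn_z -0.008 j6 -0.45
[257 187]
[265.0, 181.0] 1.0 [3.76989871e+02 2.64210660e-01 9.20000000e+01]
```

Run:
```python
from h import *
im=cv2.imread('pics/w14.png'); ci=camera_info('wrist'); g=im.max(2)
m=np.zeros(g.shape,np.uint8); m[157:220,225:290]=(g<62)[157:220,225:290]
n,l,s,ce=cv2.connectedComponentsWithStats(m)
for i in range(1,n):
    if s[i,4]>50: print(s[i],ce[i],ray(ci,[ce[i]],92)[0])
print(g[187,225:290:4])
```

```text
[244 177  29  30 692] [258.17774566 191.49710983] [382.72966709   9.48326988  92.        ]
[133 136 136 129 127  47  45  45  47  44  43  42 103 135 132 133 134]
```

>>> send_rows:
  series:
    - [[-2.5,0,20],[0,0,-0.008],46]
    - [[0,0,30],[0,0,0],46]
    - [[0,0,30],[0,0,0],46]
    - [[0,0,20],[0,0,0],46]
    - [[0,0,12],[0,0,0],46]
    - [[0,0,0],[0,0,0],38]
    - [[0,0,0],[0,0,0],36]

```text
clock: 51.55
position: [383.5, 7.9, 88.9]
ee_rot: [0.71, -0.704, -0.0, 0.001]
contact_force: [-0.3, -0.8, 0.4]
gripper_width: 36.1
grasp_force: 0.0
```

>>> send_rows:
  series:
    - [[0,-10,0],[0,0,0],36]
    - [[0,-14,0],[0,0,0],36]
    - [[0,-14,0],[0,0,0],36]
    - [[0,-14,0],[0,0,0],36]
    - [[0,-12,0],[0,0,0],36]
    - [[0,-8,0],[0,0,0],36]
    - [[0,-5,0],[0,0,0],36]
    - [[0,0,0],[0,0,0],36]

```text
clock: 52.35
position: [461.1, 9.0, 89.2]
ee_rot: [0.71, -0.704, 0.0, -0.0]
contact_force: [-0.7, 0.4, -0.1]
gripper_width: 36.2
grasp_force: 0.0
```

Still no stop force, so I'll push a little further, in small steps.

>>> send_rows:
  series:
    - [[0,-2,0],[0,0,0],36]
    - [[0,-2,0],[0,0,0],36]
    - [[0,0,0],[0,0,0],36]

```text
clock: 52.65
position: [464.1, 8.9, 89.0]
ee_rot: [0.71, -0.704, -0.0, 0.0]
contact_force: [-1.0, 0.0, -0.3]
gripper_width: 35.8
grasp_force: 0.3
```

Run:
```python
from h import *
im,ci=grab('wrist'); cv2.imwrite('pics/w15.png',im); g=im.max(2)
m=np.zeros(g.shape,np.uint8); m[225:300,215:300]=(g<62)[225:300,215:300]
n,l,s,ce=cv2.connectedComponentsWithStats(m)
for i in range(1,n):
    if s[i,4]>50: print(s[i],ce[i],ray(ci,[ce[i]],92)[0])
print(monitor.read_state()['position'])
```

```text
[ 244  226   56   74 2356] [272.2966893  252.88497453] [456.84872834   5.99371757  92.        ]
[215 239   8  61 395] [218.12151899 267.98481013] [484.18067888  14.93054518  92.        ]
[464.09972885   8.95862118  89.06587178]
```

>>> send_rows:
  series:
    - [[0,-2,0],[0,0,0],36]
    - [[0,-2,0],[0,0,0],36]
    - [[0,0,0],[0,0,0],36]

```text
clock: 53.0
position: [465.2, 8.6, 88.6]
ee_rot: [0.709, -0.705, -0.002, 0.003]
contact_force: [-8.4, 3.1, 5.0]
gripper_width: 35.9
grasp_force: 4.1
```

View pics/w15.png

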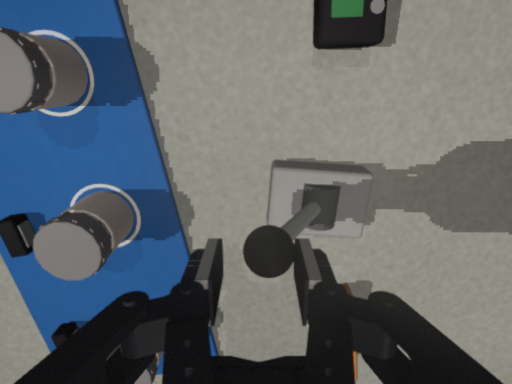

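The knob at (269,251) leans to run, with the right finger pushing it, and the force now shows it at the stop. I'll back off, open slightly, lift clear and verify.

>>> send_rows:
  series:
    - [[0,6,0],[0,0,0],42]
    - [[0,0,-30],[0,0,0],42]
    - [[0,0,-40],[0,0,0],42]
    - [[0,0,-45],[0,0,0],42]
    - [[0,0,-30],[0,0,0],42]
    - [[0,0,0],[0,0,0],42]
    - [[0,0,0],[0,0,0],42]

```text
clock: 53.7
position: [462.7, 9.2, 234.8]
ee_rot: [0.71, -0.704, 0.001, -0.002]
contact_force: [0.3, 0.5, 0.1]
gripper_width: 41.9
grasp_force: 0.0
```

Run:
```python
from h import *
im,ci=grab('wrist'); g=im.max(2); k=proj(ci,[457,7,92])[0].astype(int); x,y=k
m=np.zeros(g.shape,np.uint8); m[y-32:y+32,x-34:x+34]=(g<62)[y-32:y+32,x-34:x+34]
n,l,s,ce=cv2.connectedComponentsWithStats(m); print(k)
for i in range(1,n):
    if s[i,4]>50: print(s[i],ce[i],ray(ci,[ce[i]],92)[0])
s=monitor.read_state(); print(s['position'],s['contact_force'])
```

```text
[264 171]
[249 157  27  26 540] [262.19444444 169.37037037] [459.08243657   4.55417352  92.        ]
[462.02538922   8.92383789 233.6697943 ] [ 0.66746423 -0.38422803 -0.24485723]
```

```bash
python3 -c "
from bench import job_done; print(job_done())"
```

```text
the job is handed in; nothing more can be done
None
```

The job is handed in at about 54 s with no verdict returned: by camera measurement the three spent pots are upright in the crate, the three new pots stand in their rings with tabs toward the reader windows, the lever is back at its run stop, and the arm is clear.

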